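Uncap a valve manifold and work its hand lever

ROBOT

A 6-joint arm with a two-finger parallel gripper is mounted at the origin on a cart in front of the work surface, level with it; the furniture and walls round the work are solid. World frame = base frame: x ahead of the robot, y to its left, z up, the work surface at z = 0. Lengths are in m, angles in rad, forces in N, time in s.
With the tool pointing down it reaches from about 0.25 to 0.775 m from the base axis. Payload 4 kg.
Tool frame: the origin (TCP) lies at the very end of the fingers, on their centre line; the grasp point (between the pads) lies 19 mm behind it; z points along the fingers, y is the line along which they close (so a half turn about z gives the same grasp; the last joint's range is limited). The gripper opens to 94 mm and grips with 3 to 60 N. Pads are 16 mm wide; open, the fingers measure 119 mm over their backs; the gripper's body (75 mm by 177 mm) begins 78 mm behind the grasp point.
Start: joints at [1.123, 0.087, 1.371, -0, 1.684, -0.103], TCP at [0.186, 0.518, 0.206] pointing down, gripper open.
Joint ranges: [-3.1, 3.1], [-0.76, 2.03], [0.27, 2.55], [-1.08, 4.22], [0.17, 2.65], [-2.57, 2.57]. Speed limits (rad/s): [2.79, 2.79, 3.14, 3.14, 3.14, 3.14].

INTERFACE

Orientations are given as [roll, pitch, yaw] about the fixed x, y, z axes, in that order (R = Rz(yaw) Ry(pitch) Rx(roll)).
In Python, from bench import robot gives the robot as it stands. The module is installed in compiled form; this text tells all that it offers.
- The arm moves only by the tool move_arm, never from a script. Its argument "deltas" is one flat list of numbers, 7 for each row, row after row: the turn, a rotation vector about the tool's x, y, z in rad, then the shift along the tool's x, y, z in cm, then the closure, from -1 (fully open) to 1 (shut). A call has 1 to 8 rows; each row is the pose to reach, as a shift and turn from the pose commanded when the call began, along the tool's axes at that moment; what a row does not reach only later rows make up. A row lasts 1/10 s, in which the tool goes at most 50 mm and 8.59 degrees, less where a joint would pass 70% of its speed; a pose out of reach is approached as far as the arm can. A call with a gripper value outside its range is refused whole. The fingers move at their own pace and stop on an object; the grip force is fixed at half the most. Time passes only in rows, so rows that repeat a pose let the fingers close. It gives the time, the measured TCP pose, the force, the opening and the grip force at its end, in the units of the state.
- robot.get_obs(): the state, without advancing time (a new reading comes with each control period).
- robot.snapshot(name): name is "scene" or "side" or "wrist"; returns a dict with "image" (420x560x3 uint8, red, green, blue), "depth" (420x560 float32, m along the optical axis (not along the pixel's ray), 0 where there is no reading), "fov_y" (degrees; the focal length in pixels is half the picture's height over the tangent of half this angle, whatever the lens; pixels are square), "cx", "cy" (the principal point, pixels), "origin" and "orientation" of the camera in the world; the wrist camera has in their place "T_tool_cam" (4x4, takes a point from camera to tool coordinates, whose origin is the TCP and whose axes are the flange's). Camera axes: x right, y up, looking along -z (the intrinsics and any distortion apply to the point x, -y, -z); pixel columns grow to the right and rows downward; lengths in m; the calibration is good to about 2 mm. The wrist camera is an equidistant fisheye: a pixel r from the principal point sees the ray r / f radians off the axis. A picture is of the moment at which its call begins: read the wrist's pose just before it.
- robot.close_job(): hands the job in; it is judged then, once.
The state is a dict: "time": time; "joint_positions": joint angles; "qvel": joint speeds; "joint_torque": joint torques, N m; "tool_pos": TCP position; "ee_rot": TCP orientation; "wrist_force": force on the tool from outside, world axes, zero at the start; "wrist_torque": the same for the moment, N m; "width": finger opening in m; "finger_force": force on a finger pad.
Only numpy, scipy, OpenCV 4.12 (cv2) and the standard library are available. Lean on these libraries where they do the work, as an engineer would, in place of code of your own. Each camera call takes 0.05 s, during which the arm holds its last target. There are 200 camera calls.

TASK

Make the valve manifold ready for connecting: work every white protective cap off its nipple by twisting it back and forth while drawing it up gently, without lifting or tipping the manifold, and put the caps in the grey parts tray. Once no cap is left on, so that no air is trapped, swing the hand lever outward all the way to its stop and let it spring back. Leave the other things on the desk alone.

Things in the scene. Friction and masses are not known exactly. Their poses are not given: they have to be found in the camera images.
- manifold_base (a point): Valve manifold standing loose on the desk, 1.5 to 1.9 kg: dark steel sub-plate 104 x 270 x 10 mm, on it an aluminium block 56 x 206 mm, top 46 mm above the desk, a gauge on its front. Origin: underside, near the middle; x across (gauge at -x), y along it to the lever, z up. Four brass nipples at y = -98, -46, 6, 58 mm. Pulled straight up at an end nipple, it begins to tip at about 9 N; 15 to 18 N lifts it.
- nipple_1 (a point): Top of upright brass nipple 1 (manifold x = 0, y = -98 mm), 78.5 mm above the desk: 15 mm in diameter, 24.5 mm high over a brass hex collar (22 mm across, its top 54 mm above the desk), with a rubber O-ring half-way up.
- cap_1_mid (a point): Centre of white ribbed cap 1: round cup, 26 mm wide, 28 high, 20 g, +z to its closed end. Pushed fully onto nipple 1, centre 10 mm below the nipple's top; if absent, the nipple is bare. The O-ring grips with 18 to 28 N of friction, a straight pull lifts the manifold; while turned faster (at radius 9 mm) than drawn up, little of it resists the pull. Free after 16 mm, clear after 25.
- nipple_2 (a point): Top of upright brass nipple 2 (manifold x = 0, y = -46 mm), 78.5 mm above the desk: 15 mm in diameter, 24.5 mm high over a brass hex collar (22 mm across, its top 54 mm above the desk), with a rubber O-ring half-way up.
- cap_2_mid (a point): Centre of white ribbed cap 2: round cup, 26 mm wide, 28 high, 20 g, +z to its closed end. Pushed fully onto nipple 2, centre 10 mm below the nipple's top; if absent, the nipple is bare. The O-ring grips with 18 to 28 N of friction, a straight pull lifts the manifold; while turned faster (at radius 9 mm) than drawn up, little of it resists the pull. Free after 16 mm, clear after 25.
- nipple_3 (a point): Top of upright brass nipple 3 (manifold x = 0, y = 6 mm), 78.5 mm above the desk: 15 mm in diameter, 24.5 mm high over a brass hex collar (22 mm across, its top 54 mm above the desk), with a rubber O-ring half-way up.
- cap_3_mid (a point): Centre of white ribbed cap 3: round cup, 26 mm wide, 28 high, 20 g, +z to its closed end. Pushed fully onto nipple 3, centre 10 mm below the nipple's top; if absent, the nipple is bare. The O-ring grips with 18 to 28 N of friction, a straight pull lifts the manifold; while turned faster (at radius 9 mm) than drawn up, little of it resists the pull. Free after 16 mm, clear after 25.
- nipple_4 (a point): Top of upright brass nipple 4 (manifold x = 0, y = 58 mm), 78.5 mm above the desk: 15 mm in diameter, 24.5 mm high over a brass hex collar (22 mm across, its top 54 mm above the desk), with a rubber O-ring half-way up.
- cap_4_mid (a point): Centre of white ribbed cap 4: round cup, 26 mm wide, 28 high, 20 g, +z to its closed end. Pushed fully onto nipple 4, centre 10 mm below the nipple's top; if absent, the nipple is bare. The O-ring grips with 18 to 28 N of friction, a straight pull lifts the manifold; while turned faster (at radius 9 mm) than drawn up, little of it resists the pull. Free after 16 mm, clear after 25.
- lever (a joint): Spring-return hand lever of the valve at the +y end of the manifold, rad: 0 at rest (leaning 0.2 rad outward from upright), grows as it swings away from the nipples, outward and down toward manifold +y, to its stop at 0.75; needs 1 to 3 N at the ball; springs back to 0 by itself when let go.
- lever_ball (a point): Centre of the lever's steel ball, 22 mm in diameter, on a steel rod 8 mm thick, 58 mm from the pivot; at rest about 105 mm above the desk.
- lever_pivot (a point): Pivot of the lever, at y = 108 mm on the manifold, 48 mm above the desk; it turns about the manifold's x axis.
- tray_floor (a point): Loose grey plastic parts tray, open at the top, 140 (x) x 170 (y) x 30 mm outside, walls and floor 4 mm thick. Origin: centre of its inner floor; z up.
- screwdriver: Bystander: a screwdriver with red handle, 192 mm long, lying flat; origin at the centre of its underside. Leave it where it is.
- masking_tape: Bystander: a roll of masking tape lying flat, 104 mm across, 25 mm high; origin at the centre of its underside. Leave it where it is.
- marker: Bystander: a felt marker lying flat, 132 mm long; origin at the centre of its underside. Leave it where it is.
- spring_clamp: Bystander: a black and orange spring clamp lying flat, 105 mm long; origin at the centre of its underside. Leave it where it is.
- mouse: Bystander: a black computer mouse, 106 mm long, 35 mm high; origin at the centre of its underside. Leave it where it is.
Not all that is in view belongs to the job. What is shaped like the part that bears cap_2_mid but black is not meant.

How it is judged:
On the way, in this order (a step that is already met when the one before it is completed fails the run):
1. every cap is off its nipple (cap centre more than 45 mm from the nipple's top) (distance between cap_1_mid and nipple_1 above 0.045 m and distance between cap_2_mid and nipple_2 above 0.045 m and distance between cap_3_mid and nipple_3 above 0.045 m and distance between cap_4_mid and nipple_4 above 0.045 m), for 0.2 s.
2. the hand lever is swung to its stop (above 0.70 rad) with all caps off (all of step 1 and value of joint lever above 0.7 rad), for 0.1 s.
3. the lever has sprung back (below 0.06 rad) (value of joint lever below 0.06 rad), for 0.2 s.
At the end, for the whole second after the job is handed in: Every cap that was there lies in the tray (centre within the tray's inner walls, less than 45 mm above its floor), the lever is back at rest (below 0.06 rad) and the manifold stands flat on the desk (tilt below 0.05 rad) (x of cap_1_mid in the frame of tray_floor between -0.066 and 0.066 m and y of cap_1_mid in the frame of tray_floor between -0.081 and 0.081 m and z of cap_1_mid in the frame of tray_floor between 0 and 0.045 m and x of cap_2_mid in the frame of tray_floor between -0.066 and 0.066 m and y of cap_2_mid in the frame of tray_floor between -0.081 and 0.081 m and z of cap_2_mid in the frame of tray_floor between 0 and 0.045 m and x of cap_3_mid in the frame of tray_floor between -0.066 and 0.066 m and y of cap_3_mid in the frame of tray_floor between -0.081 and 0.081 m and z of cap_3_mid in the frame of tray_floor between 0 and 0.045 m and x of cap_4_mid in the frame of tray_floor between -0.066 and 0.066 m and y of cap_4_mid in the frame of tray_floor between -0.081 and 0.081 m and z of cap_4_mid in the frame of tray_floor between 0 and 0.045 m and value of joint lever below 0.06 rad and height (world z) of manifold_base below 0.006 m and angle between manifold_base's own z axis and vertical below 0.05 rad); the robot touches nothing.
It fails at once if the manifold is lifted or tipped (base more than 15 mm up or tilt above 0.12 rad) (height (world z) of manifold_base above 0.015 m or angle between manifold_base's own z axis and vertical above 0.12 rad).
It fails at once if a bystander is moved more than 30 mm (distance of any of screwdriver, masking_tape, marker, spring_clamp, mouse from where it was at the start of the episode above 0.03 m).
Of cap_1, cap_2, cap_3, cap_4 only 3 to 4 are there at a start; the rules pass over those that are not, and their reading is None.
At some moment in a run one of tray may be knocked a few centimetres aside while the robot is not near it.
Once in a run the grip may slacken for a moment while it holds something.
It also fails if it takes over 210 s, if anything falls off the work surface, if the arm or the gripper's body presses on something with over 40 N, if the wrist force passes 120 N, or if a joint passes its speed limit or range.

## Working session

There is one attempt and no reset: what is moved stays moved. The work goes in short steps, Python scripts to look and compute and a tool call to move; the robot and the scene stay as the last step left them, time stands still between calls to the robot, and variables do not carry over. Pictures are saved under pics/ and viewed, at most 14 in all, crops included, and the job is handed in when it is done.

Besides the shell and the picture viewer there is one more tool, called after "Emit:" by a JSON object that holds its "name" and its "arguments". move_arm: Moves the arm, as the interface text tells. Its arguments: {"type":"object","properties":{"deltas":{"type":"array","items":{"type":"number"}}},"required":["deltas"]}

```bash
mkdir -p pics
cat > h.py <<'E'
import numpy as np, cv2
from bench import robot
from scipy.spatial.transform import Rotation as R
def Rm(o):
    o=np.array(o,float)
    if o.shape==(3,3): return o
    return R.from_quat(o).as_matrix() if o.size==4 else R.from_euler('xyz',o).as_matrix()
def snap(n,save=None):
    ob=robot.get_obs(); s=robot.snapshot(n); s['obs']=ob; s['f']=s['image'].shape[0]/2/np.tan(np.radians(s['fov_y'])/2)
    if n=='wrist':
        T=np.eye(4);T[:3,:3]=Rm(ob['ee_rot']);T[:3,3]=ob['tool_pos'];T=T@s['T_tool_cam'];s['R']=T[:3,:3];s['o']=T[:3,3]
    else: s['R']=Rm(s['orientation']);s['o']=np.array(s['origin'])
    s['n']=n
    if save: cv2.imwrite('pics/'+save,s['image'][:,:,::-1])
    return s
def ray(s,u,v):
    u=np.asarray(u,float);v=np.asarray(v,float)
    x=(u-s['cx'])/s['f'];y=(v-s['cy'])/s['f']
    if s['n']=='wrist':
        r=np.hypot(x,y)+1e-12; k=np.sin(r)/r; d=np.stack([x*k,-y*k,-np.cos(r)],-1)
    else: d=np.stack([x,-y,-np.ones_like(x)],-1)
    return d@s['R'].T
def onplane(s,u,v,z):
    d=ray(s,u,v); t=(z-s['o'][2])/d[...,2]; return s['o']+t[...,None]*d
def cloud(s):
    v,u=np.mgrid[:s['image'].shape[0],:s['image'].shape[1]]; d=ray(s,u,v)
    zc=-(d@s['R'])[...,2]; P=s['o']+d/zc[...,None]*s['depth'][...,None]; P[s['depth']<=0]=np.nan; return P
E
python3 - <<'E'
from h import *
for n in('scene','side','wrist'):
    s=snap(n,n+'0.png'); print(n,s['o'].round(3),s['f'].round(1),s['cx'],s['cy'],{k:v for k,v in s.items() if k in('orientation','T_tool_cam')}, [k for k in s])
print(robot.get_obs())
E
```

```text
scene [-0.076 -0.877  0.709] 383.9 284.43074386984426 201.66615666590644 {'orientation': array([ 1.03398723,  0.00929912, -0.6548489 ])} ['image', 'depth', 'fov_y', 'cx', 'cy', 'origin', 'orientation', 'obs', 'f', 'R', 'o', 'n']
side [0.255 0.632 0.668] 382.5 279.0987311027337 207.89981514898355 {'orientation': array([ 0.90227828,  0.01565446, -2.72907652])} ['image', 'depth', 'fov_y', 'cx', 'cy', 'origin', 'orientation', 'obs', 'f', 'R', 'o', 'n']
wrist [0.112 0.543 0.384] 325.2 287.5620047895805 209.55846953690155 {'T_tool_cam': array([[ 1.24460677e-03,  9.63833764e-01,  2.66501270e-01,
         7.86655510e-02],
       [ 9.99999049e-01, -1.04111893e-03, -9.04836268e-04,
        -6.85230583e-04],
       [-5.94652230e-04,  2.66502143e-01, -9.63834142e-01,
        -1.79088262e-01],
       [ 0.00000000e+00,  0.00000000e+00,  0.00000000e+00,
         1.00000000e+00]])} ['image', 'depth', 'fov_y', 'cx', 'cy', 'T_tool_cam', 'obs', 'f', 'R', 'o', 'n']
{'time': 0.15, 'joint_positions': array([ 1.12288835e+00,  8.77881396e-02,  1.37188862e+00,  4.67206027e-05,
        1.68360147e+00, -1.03060129e-01]), 'qvel': array([ 3.44980816e-04, -2.88560142e-03, -5.13434687e-03,  2.30332789e-04,
        9.37374732e-06,  7.80212211e-05]), 'joint_torque': array([ 1.26795199e-03, -3.40641904e+01, -3.02793717e+01,  7.18061998e-02,
        3.05193022e-02, -9.61378851e-05]), 'tool_pos': array([0.18571637, 0.51725374, 0.20458084]), 'ee_rot': array([-3.13992080e+00, -2.19594091e-04,  2.79674984e+00]), 'wrist_force': array([-0.25193072,  0.46781299,  0.52085549]), 'wrist_torque': array([ 0.02325794, -0.00235218,  0.01898919]), 'finger_force': 0.0, 'width': 0.09374573723763688}
```

View pics/scene0.png

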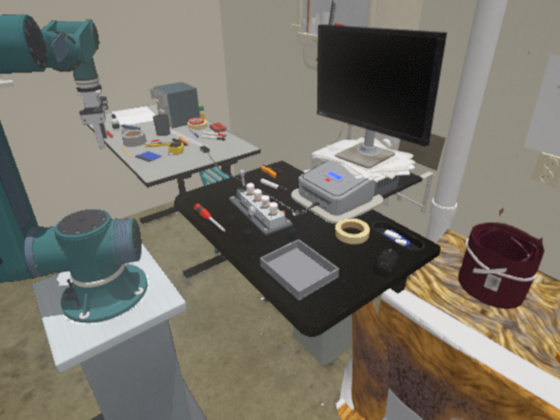

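View pics/side0.png

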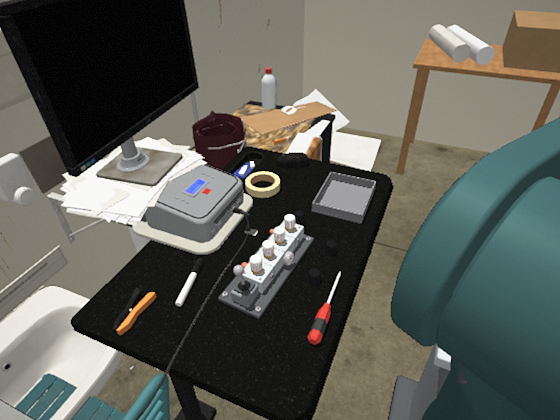

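The side view shows four white caps at about (256,266), (268,252), (279,238) and (290,224). The lever ball is at (238,270), the tray at (345,197), and two black decoy caps at (315,278) and (332,247). Next I'll measure these.

Run:
```python
from h import *
for n in('side','scene'):
    s=snap(n); P=cloud(s); im=s['image'].astype(int); z=P[...,2]
    sat=im.max(2)-im.min(2)
    m=((im.min(2)>150)&(sat<40)&(z>.05)&(z<.1)&(P[...,0]<.8)&(P[...,0]>.2)&(abs(P[...,1])<.45)).astype(np.uint8)
    k,l,st,c=cv2.connectedComponentsWithStats(m)
    for i in range(1,k):
        if st[i,4]>15: q=P[l==i]; print(n,c[i].round(),st[i],np.nanmedian(q,0).round(3),np.nanmin(q,0).round(3),np.nanmax(q,0).round(3))
    cv2.imwrite('pics/%s_z.png'%n,cv2.resize(s['image'][100:360,150:430,::-1] if n=='side' else s['image'][130:330,140:440,::-1],(800,743 if 0 else 590)))
    pts={'side':[(238,270),(315,276),(332,246),(345,195),(314,203),(331,174),(377,181),(366,218),(320,325),(262,184),(136,312),(188,283),(290,255),(222,305),(258,312),(313,236)],'scene':[(241,175),(300,268),(352,232),(388,262),(200,212)]}[n]
    for u,v in pts: print(n,u,v,P[v,u].round(3))
```

```text
side [206. 194.] [ 172  169   64   48 1320] [ 0.75  -0.009  0.092] [ 0.712 -0.116  0.083] [0.8   0.071 0.1  ]
side [207. 207.] [169 177  72  46 284] [0.709 0.054 0.083] [ 0.701 -0.121  0.078] [0.799 0.083 0.097]
side [290. 220.] [285 214  11  15 106] [ 0.521 -0.017  0.081] [ 0.511 -0.035  0.055] [ 0.535 -0.01   0.085]
side [279. 233.] [274 226  12  15 134] [0.526 0.034 0.08 ] [0.515 0.018 0.057] [0.541 0.042 0.085]
side [268. 246.] [263 240  12  16 129] [0.53  0.084 0.081] [0.52  0.069 0.056] [0.544 0.094 0.085]
side [256. 262.] [250 254  13  17 148] [0.535 0.138 0.08 ] [0.525 0.121 0.056] [0.55  0.145 0.085]
side 238 270 [0.541 0.2   0.112]
side 315 276 [0.42  0.082 0.025]
side 332 246 [ 0.413 -0.02   0.029]
side 345 195 [ 0.448 -0.263  0.005]
side 314 203 [ 0.509 -0.162  0.029]
side 331 174 [ 0.512 -0.325  0.024]
side 377 181 [ 0.379 -0.375  0.001]
side 366 218 [ 0.368 -0.188  0.001]
side 320 325 [0.37  0.195 0.022]
side 262 184 [ 0.701 -0.229 -0.002]
side 136 312 [0.731 0.308 0.013]
side 188 283 [0.675 0.201 0.014]
side 290 255 [0.488 0.063 0.047]
side 222 305 [ 0.583  0.214 -0.001]
side 258 312 [0.5   0.207 0.009]
side 313 236 [ 0.476 -0.065  0.   ]
scene [328. 181.] [304 167  51  28 620] [ 0.752 -0.038  0.091] [ 0.714 -0.12   0.083] [0.8   0.077 0.1  ]
scene [333. 191.] [300 176  59  23 137] [ 0.712 -0.117  0.082] [ 0.7   -0.134  0.077] [0.797 0.067 0.098]
scene [263. 198.] [247 183  31  30 242] [0.528 0.028 0.077] [ 0.51  -0.041  0.053] [0.553 0.144 0.084]
scene 241 175 [0.538 0.184 0.097]
scene 300 268 [ 0.455 -0.245  0.003]
scene 352 232 [ 0.694 -0.214  0.003]
scene 388 262 [ 0.635 -0.401  0.034]
scene 200 212 [0.363 0.178 0.014]
```

View pics/side_z.png

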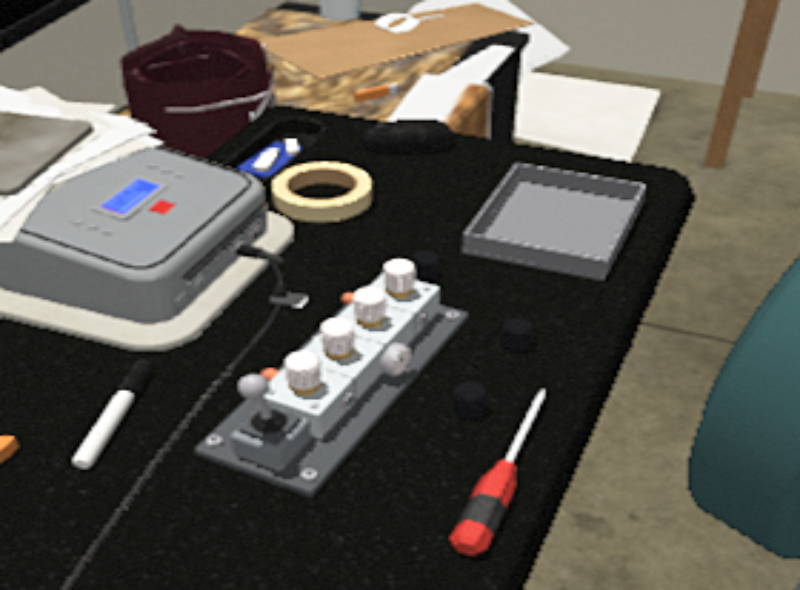

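The zoomed side view shows four caps on the block, the gauge at (396,358), the lever ball at (252,386) and the tray at (555,220). The black decoy caps stand at (470,400), (517,333) and (428,262). Measured cap positions run along y about 52 mm apart, which matches the description.

```bash
cat >> h.py <<'E'
def plan(p,yaw,ob=None):
    "turn vector and shift (cm) in the tool's axes to reach TCP p pointing down with yaw"
    ob=ob or robot.get_obs(); A=Rm(ob['ee_rot']); B=R.from_euler('xyz',[np.pi,0,yaw]).as_matrix()
    r=R.from_matrix(A.T@B).as_rotvec(); t=A.T@(np.array(p)-ob['tool_pos'])*100
    print('turn',r.round(3),'shift',t.round(2)); return r,t
E
python3 -c "
from h import *
plan([.53,.02,.27],1.48)"
```

```text
turn [-1.000e-03  1.000e-03  1.317e+00] shift [-49.21 -35.18  -6.48]
```

Emit:
{"name": "move_arm", "arguments": {"deltas": [0,0,0.15,-4,-2.9,-2,-1,0,0,0.3,-8,-5.8,-4,-1,0,0,0.45,-12,-8.6,-6.5,-1,0,0,0.6,-16,-11.5,-6.5,-1,0,0,0.75,-20,-14.4,-6.5,-1,0,0,0.9,-24,-17.2,-6.5,-1,0,0,1.05,-28,-20,-6.5,-1,0,0,1.2,-32,-22.9,-6.5,-1]}}

```text
time: 1.05
tool_pos: [0.4068, 0.1974, 0.2706]
ee_rot: [3.141, -0.0, 1.591]
wrist_force: [0.7, 0.1, -0.1]
width: 0.094
finger_force: 0.0
```

```bash
python3 -c "
from h import *
plan([.53,.02,.27],1.48); print(robot.get_obs()['tool_pos'])"
```

```text
turn [ 0.001 -0.     0.111] shift [-17.98  11.96   0.06]
[0.40682545 0.19735295 0.27062435]
```

Emit:
{"name": "move_arm", "arguments": {"deltas": [0,0,0.05,-3.6,2.4,0,-1,0,0,0.11,-7.2,4.8,0,-1,0,0,0.11,-10.8,7.2,0,-1,0,0,0.11,-14.4,9.6,0,-1,0,0,0.11,-18,12,0,-1,0,0,0.11,-18,12,0,-0.1,0,0,0.11,-18,12,0,-0.1,0,0,0.11,-18,12,0,-0.1]}}

```text
time: 1.85
tool_pos: [0.5303, 0.0232, 0.2706]
ee_rot: [-3.141, -0.001, 1.488]
wrist_force: [0.5, -0.5, 1.1]
width: 0.0735
finger_force: 0.0
```

```bash
cat >> h.py <<'E'
def caps(s,ztop=.0825):
    P=cloud(s); im=s['image'].astype(int); z=P[...,2]
    m=((im.min(2)>120)&(im.max(2)-im.min(2)<45)&(z>.073)&(z<.092)&(P[...,0]<.6)&(P[...,0]>.45)&(P[...,1]>-.12)&(P[...,1]<.25)).astype(np.uint8)
    k,l,st,c=cv2.connectedComponentsWithStats(m); out=[]
    for i in range(1,k):
        if st[i,4]>60:
            v,u=np.where(l==i); q=onplane(s,u,v,ztop); w=q.max(0)-q.min(0); print(c[i].round(),st[i,4],((q.max(0)+q.min(0))/2).round(4),q.mean(0).round(4),w.round(4), np.nanmedian(P[l==i][:,2]).round(4))
E
python3 - <<'E'
from h import *
s=snap('wrist','w1.png'); print(s['obs']['tool_pos'],s['obs']['ee_rot'],s['obs']['joint_positions'].round(2),s['obs']['width']); caps(s)
E
```

```text
[0.53029844 0.02315213 0.270585  ] [-3.14138154e+00 -6.14427439e-04  1.48770822e+00] [-0.06  0.04  1.29  0.    1.81  0.02] 0.07349138980097365
[287.  95.] 409 [0.5374 0.1314 0.0825] [0.5373 0.1312 0.0825] [0.025  0.0246 0.    ] 0.0822
[286. 140.] 406 [0.5324 0.0799 0.0825] [0.5324 0.0799 0.0825] [0.026  0.0252 0.    ] 0.0822
[286. 184.] 395 [0.5278 0.0295 0.0825] [0.5279 0.0293 0.0825] [0.0256 0.0259 0.    ] 0.0819
[286. 227.] 375 [ 0.5231 -0.0216  0.0825] [ 0.5234 -0.0216  0.0825] [0.0253 0.0267 0.    ] 0.0818
```

View pics/w1.png

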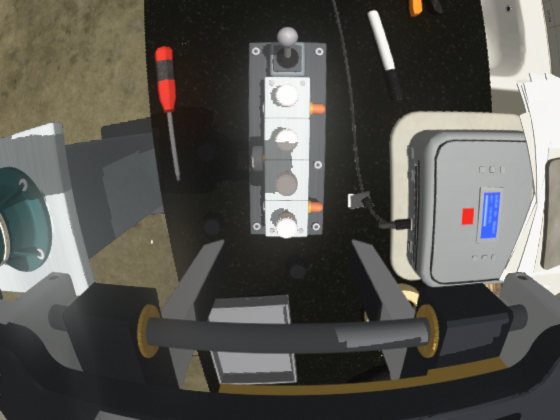

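The wrist view shows the four caps at (287,95), (286,140), (286,184) and (286,227), the lever ball at (287,38), and decoys at (297,268), (212,227) and (207,150). I'll start with cap 1.

```bash
python3 -c "
from h import *
plan([.5232,-.0216,.054],2.08)"
```

```text
turn [ 0.    -0.    -0.592] shift [-4.56 -0.34 21.68]
```

Emit:
{"name": "move_arm", "arguments": {"deltas": [0,0,-0.15,-2.3,-0.2,4,-0.1,0,0,-0.3,-4.6,-0.3,8,-0.1,0,0,-0.45,-4.6,-0.3,12,-0.1,0,0,-0.59,-4.6,-0.3,16,-0.1,0,0,-0.59,-4.6,-0.3,18.5,-0.1,0,0,-0.59,-4.6,-0.3,20.5,-0.1,0,0,-0.59,-4.6,-0.3,21.7,-0.1,0,0,-0.59,-4.6,-0.3,21.7,-0.1]}}

```text
time: 2.7
tool_pos: [0.5225, -0.0221, 0.0521]
ee_rot: [-3.139, -0.002, 2.079]
wrist_force: [-0.3, 0.3, -0.9]
width: 0.0518
finger_force: 0.0
```

```bash
python3 -c "
from h import *
plan([.5232,-.0216,.054],2.08)
s=snap('wrist','w2.png');caps(s);print(s['obs']['width'])"
```

```text
turn [-0.002 -0.002 -0.001] shift [ 0.01  0.08 -0.19]
[459.  39.] 1752 [0.5351 0.1283 0.0825] [0.5352 0.1283 0.0825] [0.0273 0.0288 0.    ] 0.082
[408. 114.] 2187 [0.5305 0.0786 0.0825] [0.5305 0.0784 0.0825] [0.027  0.0267 0.    ] 0.082
[348. 198.] 2185 [0.5261 0.0286 0.0825] [0.5261 0.0286 0.0825] [0.0266 0.0255 0.    ] 0.0821
[289. 276.] 1897 [ 0.5217 -0.0212  0.0825] [ 0.5217 -0.021   0.0825] [0.0267 0.0277 0.    ] 0.082
0.051772957805537666
```

View pics/w2.png

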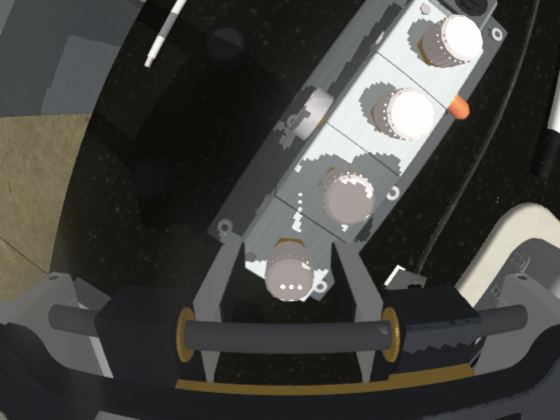

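Cap 1 (289,276) sits centred between the fingers, so I'll close and begin twisting.

Emit:
{"name": "move_arm", "arguments": {"deltas": [0,0,0,0,0,-0.1,1,0,0,0,0,0,-0.1,1,0,0,0,0,0,-0.1,1,0,0,0,0,0,-0.1,1,0,0,0,0,0,-0.1,1,0,0,0,0,0,-0.1,1]}}

```text
time: 3.35
tool_pos: [0.5243, -0.0235, 0.0555]
ee_rot: [3.141, 0.001, 2.077]
wrist_force: [-1.4, 0.2, 6.0]
width: 0.026
finger_force: 30.0
```

Emit:
{"name": "move_arm", "arguments": {"deltas": [0,0,0.15,0,0,0,1,0,0,0.3,0,0,-0.03,1,0,0,0.45,0,0,-0.06,1,0,0,0.6,0,0,-0.09,1,0,0,0.75,0,0,-0.12,1,0,0,0.9,0,0,-0.15,1,0,0,1.05,0,0,-0.18,1,0,0,1.2,0,0,-0.21,1]}}

```text
time: 4.15
tool_pos: [0.5242, -0.0233, 0.0557]
ee_rot: [3.141, -0.0, 0.871]
wrist_force: [1.9, -1.6, -2.9]
width: 0.0259
finger_force: 30.0
```

Emit:
{"name": "move_arm", "arguments": {"deltas": [0,0,-0.15,0,0,0,1,0,0,-0.3,0,0,-0.03,1,0,0,-0.45,0,0,-0.06,1,0,0,-0.6,0,0,-0.09,1,0,0,-0.75,0,0,-0.12,1,0,0,-0.9,0,0,-0.15,1,0,0,-1.05,0,0,-0.18,1,0,0,-1.2,0,0,-0.21,1]}}

```text
time: 4.95
tool_pos: [0.5238, -0.0235, 0.0572]
ee_rot: [-3.141, -0.0, 2.082]
wrist_force: [1.2, -2.7, -3.3]
width: 0.0258
finger_force: 30.0
```

Emit:
{"name": "move_arm", "arguments": {"deltas": [0,0,0.15,0,0,0,1,0,0,0.3,0,0,-0.03,1,0,0,0.45,0,0,-0.06,1,0,0,0.6,0,0,-0.09,1,0,0,0.75,0,0,-0.12,1,0,0,0.9,0,0,-0.15,1,0,0,1.05,0,0,-0.18,1,0,0,1.2,0,0,-0.21,1]}}

```text
time: 5.75
tool_pos: [0.5236, -0.0232, 0.059]
ee_rot: [-3.14, 0.0, 0.871]
wrist_force: [2.5, -0.0, -4.8]
width: 0.0259
finger_force: 30.0
```

Emit:
{"name": "move_arm", "arguments": {"deltas": [0,0,-0.15,0,0,0,1,0,0,-0.3,0,0,-0.03,1,0,0,-0.45,0,0,-0.06,1,0,0,-0.6,0,0,-0.09,1,0,0,-0.75,0,0,-0.12,1,0,0,-0.9,0,0,-0.15,1,0,0,-1.05,0,0,-0.18,1,0,0,-1.2,0,0,-0.21,1]}}

```text
time: 6.55
tool_pos: [0.5234, -0.0233, 0.0609]
ee_rot: [-3.14, -0.001, 2.082]
wrist_force: [1.9, -0.8, -5.1]
width: 0.0259
finger_force: 30.0
```

Emit:
{"name": "move_arm", "arguments": {"deltas": [0,0,0.15,0,0,0,1,0,0,0.3,0,0,-0.03,1,0,0,0.45,0,0,-0.06,1,0,0,0.6,0,0,-0.09,1,0,0,0.75,0,0,-0.12,1,0,0,0.9,0,0,-0.15,1,0,0,1.05,0,0,-0.18,1,0,0,1.2,0,0,-0.21,1]}}

```text
time: 7.35
tool_pos: [0.5231, -0.023, 0.0628]
ee_rot: [-3.139, 0.001, 0.871]
wrist_force: [1.5, 0.4, -6.5]
width: 0.026
finger_force: 30.0
```

```bash
cat >> h.py <<'E'
def tops(s,zmin=.06,zmax=.2):
    "height and place of white things above the block"
    P=cloud(s); im=s['image'].astype(int); z=P[...,2]
    m=((im.min(2)>110)&(im.max(2)-im.min(2)<45)&(z>zmin)&(z<zmax)&(P[...,0]<.6)&(P[...,0]>.45)&(P[...,1]>-.12)&(P[...,1]<.25)).astype(np.uint8)
    k,l,st,c=cv2.connectedComponentsWithStats(m)
    for i in range(1,k):
        if st[i,4]>40: q=P[l==i]; print(s['n'],c[i].round(),st[i,4],np.nanmedian(q,0).round(4),'top',np.nanpercentile(q[:,2],90).round(4))
E
python3 -c "
from h import *
tops(snap('wrist')); tops(snap('side'))"
```

```text
wrist [131.  42.] 2062 [0.5389 0.1263 0.0816] top 0.0831
wrist [178. 111.] 2197 [0.5343 0.0774 0.082 ] top 0.0831
wrist [234. 188.] 2126 [0.5297 0.0284 0.082 ] top 0.0831
wrist [287. 265.] 2260 [ 0.5248 -0.0197  0.0889] top 0.09
wrist [252. 251.] 300 [ 0.5135 -0.0038  0.0792] top 0.0889
wrist [458. 333.] 499 [ 0.5738 -0.0341  0.1774] top 0.1781
wrist [321. 344.] 379 [ 0.5448 -0.0097  0.1775] top 0.1782
side [268. 173.] 43 [ 0.5926 -0.0508  0.1748] top 0.1827
side [297. 212.] 418 [ 4.991e-01 -1.000e-04  1.323e-01] top 0.1862
side [280. 233.] 144 [0.5244 0.0352 0.0783] top 0.0834
side [268. 247.] 149 [0.5298 0.0866 0.0797] top 0.0833
side [256. 262.] 168 [0.5354 0.1378 0.0792] top 0.0832
side [238. 269.] 80 [0.5416 0.1969 0.1124] top 0.1155
```

Emit:
{"name": "move_arm", "arguments": {"deltas": [0,0,-0.15,0,0,0,1,0,0,-0.3,0,0,-0.03,1,0,0,-0.45,0,0,-0.06,1,0,0,-0.6,0,0,-0.09,1,0,0,-0.75,0,0,-0.12,1,0,0,-0.9,0,0,-0.15,1,0,0,-1.05,0,0,-0.18,1,0,0,-1.2,0,0,-0.21,1]}}

```text
time: 8.25
tool_pos: [0.5229, -0.0234, 0.0653]
ee_rot: [-3.139, -0.002, 2.086]
wrist_force: [0.2, -1.8, -6.4]
width: 0.0256
finger_force: 30.0
```

Emit:
{"name": "move_arm", "arguments": {"deltas": [0,0,0.15,0,0,0,1,0,0,0.3,0,0,-0.03,1,0,0,0.45,0,0,-0.06,1,0,0,0.6,0,0,-0.09,1,0,0,0.75,0,0,-0.12,1,0,0,0.9,0,0,-0.15,1,0,0,1.05,0,0,-0.18,1,0,0,1.2,0,0,-0.21,1]}}

```text
time: 9.05
tool_pos: [0.5229, -0.0233, 0.0676]
ee_rot: [-3.139, 0.002, 0.875]
wrist_force: [0.3, -0.6, -6.1]
width: 0.0258
finger_force: 30.0
```

Emit:
{"name": "move_arm", "arguments": {"deltas": [0,0,-0.15,0,0,0,1,0,0,-0.3,0,0,-0.03,1,0,0,-0.45,0,0,-0.06,1,0,0,-0.6,0,0,-0.09,1,0,0,-0.75,0,0,-0.12,1,0,0,-0.9,0,0,-0.15,1,0,0,-1.05,0,0,-0.18,1,0,0,-1.2,0,0,-0.21,1]}}

```text
time: 9.85
tool_pos: [0.523, -0.0231, 0.0699]
ee_rot: [-3.14, -0.002, 2.086]
wrist_force: [0.3, 0.5, -4.9]
width: 0.0261
finger_force: 30.0
```

Emit:
{"name": "move_arm", "arguments": {"deltas": [0,0,0.15,0,0,0,1,0,0,0.3,0,0,-0.03,1,0,0,0.45,0,0,-0.06,1,0,0,0.6,0,0,-0.09,1,0,0,0.75,0,0,-0.12,1,0,0,0.9,0,0,-0.15,1,0,0,1.05,0,0,-0.18,1,0,0,1.2,0,0,-0.21,1]}}

```text
time: 10.65
tool_pos: [0.5241, -0.0232, 0.0736]
ee_rot: [3.141, -0.0, 0.874]
wrist_force: [-0.2, -0.1, -0.2]
width: 0.026
finger_force: 30.0
```

```bash
python3 -c "
from h import *
tops(snap('wrist'))"
```

```text
wrist [139.  46.] 1857 [0.5388 0.1266 0.0816] top 0.083
wrist [183. 112.] 1964 [0.5342 0.0775 0.0819] top 0.0831
wrist [235. 185.] 1882 [0.5293 0.0285 0.082 ] top 0.083
wrist [287. 265.] 2260 [ 0.5258 -0.0199  0.0997] top 0.1009
wrist [253. 248.] 193 [ 0.5145 -0.0042  0.0864] top 0.0931
wrist [458. 333.] 494 [ 0.5745 -0.0341  0.1884] top 0.1891
wrist [322. 344.] 421 [ 0.5456 -0.0099  0.1885] top 0.1893
```

```bash
cat >> h.py <<'E'
def tray():
    for n in('scene','side'):
        s=snap(n); P=cloud(s); m=(P[...,2]>.022)&(P[...,2]<.036)&(P[...,0]>.3)&(P[...,0]<.6)&(P[...,1]<-.11)&(P[...,1]>-.42)
        sat=s['image'].astype(int); m&=(sat.max(2)-sat.min(2)<30)&(sat.min(2)>45)
        m=m.astype(np.uint8); k,l,st,c=cv2.connectedComponentsWithStats(cv2.dilate(m,np.ones((3,3))))
        i=1+np.argmax(st[1:,4]); q=P[(l==i)&(m>0)][:,:2].astype(np.float32); print(n,len(q),cv2.minAreaRect(q))
E
python3 -c "
from h import *
tray(); plan([.52,-.02,.15],1.5708)"
```

```text
scene 504 ((0.4457588791847229, -0.24905163049697876), (0.14290189743041992, 0.17262482643127441), 0.5513705611228943)
side 395 ((0.4454072117805481, -0.24645298719406128), (0.13982906937599182, 0.1774563491344452), 0.4338621497154236)
turn [ 0.    -0.    -0.689] shift [-0.   -0.52 -7.65]
```

Emit:
{"name": "move_arm", "arguments": {"deltas": [0,0,0,0,0,-2.5,1,0,0,0,0,0,-5.5,1,0,0,-0.15,0,0,-8,1,0,0,-0.3,0,0,-8,1,0,0,-0.45,0,0,-8,1,0,0,-0.6,0,0,-8,1,0,0,-0.7,0,0,-8,1]}}

```text
time: 11.5
tool_pos: [0.5239, -0.0232, 0.1535]
ee_rot: [3.141, -0.0, 1.587]
wrist_force: [-0.0, -0.1, -0.6]
width: 0.0256
finger_force: 30.0
```

```bash
python3 -c "
from h import *
plan([.475,-.288,.01],1.5708);s=snap('wrist');tops(s)"
```

```text
turn [ 0.    -0.     0.016] shift [-26.4   -5.33  14.35]
wrist [309.  29.] 947 [0.5366 0.1285 0.082 ] top 0.0832
wrist [302.  90.] 901 [0.5318 0.079  0.0821] top 0.0832
wrist [294. 155.] 875 [0.5268 0.0289 0.0821] top 0.0831
wrist [288. 265.] 2240 [ 0.5228 -0.0184  0.1797] top 0.1808
```

Emit:
{"name": "move_arm", "arguments": {"deltas": [0,0,0,-4.5,-0.9,0,1,0,0,0,-9,-1.8,0,1,0,0,0,-13.5,-2.7,0,1,0,0,0,-18,-3.6,1,1,0,0,0,-22.5,-4.5,4,1,0,0,0,-26.4,-5.3,8,1,0,0,0,-26.4,-5.3,11,1,0,0,0,-26.4,-5.3,11,1]}}

```text
time: 12.35
tool_pos: [0.4681, -0.2863, 0.0372]
ee_rot: [-3.132, -0.008, 1.575]
wrist_force: [-0.8, 0.7, -0.4]
width: 0.0257
finger_force: 30.0
```

Emit:
{"name": "move_arm", "arguments": {"deltas": [0,0,0,0,0,1.5,1,0,0,0,0,0,3.0,1,0,0,0,0,0,3.3,1,0,0,0,0,0,3.3,0.2,0,0,0,0,0,3.3,0.2,0,0,0,0,0,3.3,0.2,0,0,0,0,0,0,0.2,0,0,0,0,0,-4.0,0.2]}}

```text
time: 13.15
tool_pos: [0.4713, -0.2865, 0.0825]
ee_rot: [-3.138, -0.003, 1.577]
wrist_force: [0.4, -0.4, 0.6]
width: 0.0377
finger_force: 0.0
```

```bash
python3 -c "
from h import *
plan([.528,.0287,.15],2.08)"
```

```text
turn [-0.003 -0.004 -0.503] shift [31.51  5.84 -6.68]
```

Emit:
{"name": "move_arm", "arguments": {"deltas": [0,0,0,3,0.6,-4,0.2,0,0,-0.1,7.5,1.4,-6.7,0,0,0,-0.2,12,2.2,-6.7,-0.1,0,0,-0.3,16.8,3.1,-6.7,-0.1,0,0,-0.4,21.6,4,-6.7,-0.1,0,0,-0.5,26.4,4.9,-6.7,-0.1,0,0,-0.5,31.5,5.8,-6.7,-0.1,0,0,-0.5,31.5,5.8,-6.7,-0.1]}}

```text
time: 13.95
tool_pos: [0.5291, 0.0334, 0.1513]
ee_rot: [3.139, -0.001, 2.085]
wrist_force: [0.9, -0.8, -0.5]
width: 0.0517
finger_force: 0.0
```

```bash
python3 -c "
from h import *
s=snap('wrist');caps(s);plan([.528,.0287,.055],2.08);tray();print(s['obs']['width'])"
```

```text
[359. 119.] 858 [0.5361 0.1308 0.0825] [0.536  0.1309 0.0825] [0.0262 0.0262 0.    ] 0.0822
[321. 172.] 850 [0.5309 0.0803 0.0825] [0.5311 0.0804 0.0825] [0.0262 0.0256 0.    ] 0.082
[283. 223.] 806 [0.5261 0.0299 0.0825] [0.526  0.0299 0.0825] [0.0261 0.0268 0.    ] 0.0819
turn [0.001 0.    0.002] shift [-0.13 -0.2   9.62]
scene 504 ((0.44501641392707825, -0.24995698034763336), (0.14202645421028137, 0.1740400791168213), 0.1505102813243866)
side 492 ((0.4456128478050232, -0.247161865234375), (0.14068561792373657, 0.17472343146800995), 0.38569310307502747)
0.05172014875647548
```

Emit:
{"name": "move_arm", "arguments": {"deltas": [0,0,0,0,0,3,-0.1,0,0,0,0,0,6,-0.1,0,0,0,0,0,8.5,-0.1,0,0,0,0,0,9.6,-0.1,0,0,0,0,0,9.6,-0.1,0,0,0,0,0,9.6,-0.1]}}

```text
time: 14.7
tool_pos: [0.5294, 0.0268, 0.0556]
ee_rot: [3.14, 0.001, 2.075]
wrist_force: [0.5, 0.0, 1.1]
width: 0.0515
finger_force: 0.0
```

```bash
python3 -c "
from h import *
s=snap('wrist');caps(s);plan([.528,.0287,.054],2.08)"
```

```text
[404. 106.] 2102 [0.5357 0.1302 0.0825] [0.5354 0.1301 0.0825] [0.0272 0.0268 0.    ] 0.0821
[345. 189.] 2116 [0.5304 0.0806 0.0825] [0.5305 0.0804 0.0825] [0.0268 0.0255 0.    ] 0.0821
[287. 267.] 1899 [0.5258 0.0304 0.0825] [0.5256 0.0306 0.0825] [0.0264 0.028  0.    ] 0.082
turn [ 0.003  0.002 -0.004] shift [ 0.24 -0.09  0.21]
```

Emit:
{"name": "move_arm", "arguments": {"deltas": [0,0,0,0.2,-0.1,0.1,-0.1,0,0,0,0.2,-0.1,0.1,1,0,0,0,0.2,-0.1,0.1,1,0,0,0,0.2,-0.1,0.1,1,0,0,0,0.2,-0.1,0.1,1,0,0,0,0.2,-0.1,0.1,1,0,0,0,0.2,-0.1,0.1,1]}}

```text
time: 15.45
tool_pos: [0.5275, 0.0294, 0.0537]
ee_rot: [3.14, 0.0, 2.077]
wrist_force: [1.7, 2.4, -0.7]
width: 0.0255
finger_force: 30.0
```

Emit:
{"name": "move_arm", "arguments": {"deltas": [0,0,0.15,0,0,0,1,0,0,0.3,0,0,-0.03,1,0,0,0.45,0,0,-0.06,1,0,0,0.6,0,0,-0.09,1,0,0,0.75,0,0,-0.12,1,0,0,0.9,0,0,-0.15,1,0,0,1.05,0,0,-0.18,1,0,0,1.2,0,0,-0.21,1]}}

```text
time: 16.25
tool_pos: [0.5278, 0.0292, 0.0549]
ee_rot: [3.14, -0.002, 0.871]
wrist_force: [4.4, 1.9, -4.3]
width: 0.0255
finger_force: 30.0
```

Emit:
{"name": "move_arm", "arguments": {"deltas": [0,0,-0.15,0,0,0,1,0,0,-0.3,0,0,-0.03,1,0,0,-0.45,0,0,-0.06,1,0,0,-0.6,0,0,-0.09,1,0,0,-0.75,0,0,-0.12,1,0,0,-0.9,0,0,-0.15,1,0,0,-1.05,0,0,-0.18,1,0,0,-1.2,0,0,-0.21,1]}}

```text
time: 17.05
tool_pos: [0.5264, 0.0292, 0.0565]
ee_rot: [-3.141, -0.001, 2.082]
wrist_force: [1.3, 0.4, -2.8]
width: 0.0255
finger_force: 30.0
```

Emit:
{"name": "move_arm", "arguments": {"deltas": [0,0,0.15,0,0,0,1,0,0,0.3,0,0,-0.03,1,0,0,0.45,0,0,-0.06,1,0,0,0.6,0,0,-0.09,1,0,0,0.75,0,0,-0.12,1,0,0,0.9,0,0,-0.15,1,0,0,1.05,0,0,-0.18,1,0,0,1.2,0,0,-0.21,1]}}

```text
time: 17.85
tool_pos: [0.5271, 0.029, 0.0585]
ee_rot: [3.141, -0.0, 0.871]
wrist_force: [4.3, 0.3, -5.2]
width: 0.026
finger_force: 30.0
```

```bash
python3 -c "
from h import *
tops(snap('wrist'))"
```

```text
wrist [89. 13.] 994 [0.5442 0.1866 0.1123] top 0.1154
wrist [133.  35.] 166 [0.5454 0.1825 0.0724] top 0.081
wrist [178. 110.] 2304 [0.5391 0.1288 0.0819] top 0.083
wrist [233. 191.] 2237 [0.5339 0.0798 0.082 ] top 0.083
wrist [288. 269.] 2303 [0.5281 0.0314 0.0866] top 0.0877
wrist [252. 252.] 316 [0.5173 0.0482 0.0758] top 0.0858
wrist [458. 333.] 485 [0.5776 0.018  0.1734] top 0.1741
wrist [320. 344.] 448 [0.5485 0.0425 0.1733] top 0.1741
```

Emit:
{"name": "move_arm", "arguments": {"deltas": [0,0,-0.15,0,0,0,1,0,0,-0.3,0,0,-0.03,1,0,0,-0.45,0,0,-0.06,1,0,0,-0.6,0,0,-0.09,1,0,0,-0.75,0,0,-0.12,1,0,0,-0.9,0,0,-0.15,1,0,0,-1.05,0,0,-0.18,1,0,0,-1.2,0,0,-0.21,1]}}

```text
time: 18.7
tool_pos: [0.5259, 0.0292, 0.0606]
ee_rot: [-3.14, -0.002, 2.085]
wrist_force: [1.0, 0.6, -4.0]
width: 0.0257
finger_force: 30.0
```

Emit:
{"name": "move_arm", "arguments": {"deltas": [0,0,0.15,0,0,0,1,0,0,0.3,0,0,-0.03,1,0,0,0.45,0,0,-0.06,1,0,0,0.6,0,0,-0.09,1,0,0,0.75,0,0,-0.12,1,0,0,0.9,0,0,-0.15,1,0,0,1.05,0,0,-0.18,1,0,0,1.2,0,0,-0.21,1]}}

```text
time: 19.5
tool_pos: [0.5266, 0.029, 0.0627]
ee_rot: [-3.141, 0.0, 0.874]
wrist_force: [3.8, -0.4, -5.5]
width: 0.0252
finger_force: 30.0
```

Emit:
{"name": "move_arm", "arguments": {"deltas": [0,0,-0.15,0,0,0,1,0,0,-0.3,0,0,-0.03,1,0,0,-0.45,0,0,-0.06,1,0,0,-0.6,0,0,-0.09,1,0,0,-0.75,0,0,-0.12,1,0,0,-0.9,0,0,-0.15,1,0,0,-1.05,0,0,-0.18,1,0,0,-1.2,0,0,-0.21,1]}}

```text
time: 20.3
tool_pos: [0.5255, 0.0291, 0.0647]
ee_rot: [-3.139, -0.002, 2.085]
wrist_force: [0.9, 0.2, -5.1]
width: 0.0259
finger_force: 30.0
```

Emit:
{"name": "move_arm", "arguments": {"deltas": [0,0,0.15,0,0,0,1,0,0,0.3,0,0,-0.03,1,0,0,0.45,0,0,-0.06,1,0,0,0.6,0,0,-0.09,1,0,0,0.75,0,0,-0.12,1,0,0,0.9,0,0,-0.15,1,0,0,1.05,0,0,-0.18,1,0,0,1.2,0,0,-0.21,1]}}

```text
time: 21.1
tool_pos: [0.5265, 0.0289, 0.0667]
ee_rot: [-3.141, 0.001, 0.874]
wrist_force: [4.7, -0.1, -5.8]
width: 0.026
finger_force: 30.0
```

Emit:
{"name": "move_arm", "arguments": {"deltas": [0,0,-0.15,0,0,0,1,0,0,-0.3,0,0,-0.03,1,0,0,-0.45,0,0,-0.06,1,0,0,-0.6,0,0,-0.09,1,0,0,-0.75,0,0,-0.12,1,0,0,-0.9,0,0,-0.15,1,0,0,-1.05,0,0,-0.18,1,0,0,-1.2,0,0,-0.21,1]}}

```text
time: 21.9
tool_pos: [0.5259, 0.029, 0.0701]
ee_rot: [-3.14, -0.001, 2.086]
wrist_force: [-0.3, -0.6, 0.7]
width: 0.0256
finger_force: 30.0
```

Emit:
{"name": "move_arm", "arguments": {"deltas": [0,0,0.15,0,0,0,1,0,0,0.3,0,0,-0.03,1,0,0,0.45,0,0,-0.06,1,0,0,0.6,0,0,-0.09,1,0,0,0.75,0,0,-0.12,1,0,0,0.9,0,0,-0.15,1,0,0,1.05,0,0,-0.18,1,0,0,1.2,0,0,-0.21,1]}}

```text
time: 22.7
tool_pos: [0.526, 0.0287, 0.0721]
ee_rot: [-3.14, 0.002, 0.873]
wrist_force: [-0.1, 0.5, -0.8]
width: 0.0258
finger_force: 30.0
```

```bash
python3 -c "
from h import *
tops(snap('wrist'))"
```

```text
wrist [106.  15.] 1046 [0.5453 0.1876 0.1126] top 0.1153
wrist [144.  38.] 149 [0.5456 0.1824 0.0731] top 0.0817
wrist [187. 109.] 1977 [0.5388 0.1288 0.0819] top 0.0831
wrist [238. 184.] 1917 [0.5331 0.0798 0.082 ] top 0.083
wrist [288. 269.] 2306 [0.527  0.0311 0.1001] top 0.1013
wrist [253. 249.] 214 [0.5167 0.0477 0.0855] top 0.093
wrist [458. 333.] 496 [0.5767 0.0177 0.1868] top 0.1875
wrist [322. 344.] 356 [0.5478 0.042  0.1869] top 0.1876
```

Emit:
{"name": "move_arm", "arguments": {"deltas": [0,0,0,0,0,-2.5,1,0,0,0,0,0,-5.5,1,0,0,-0.15,0,0,-8,1,0,0,-0.3,0,0,-8,1,0,0,-0.45,0,0,-8,1,0,0,-0.6,0,0,-8,1,0,0,-0.7,0,0,-8,1]}}

```text
time: 23.45
tool_pos: [0.5261, 0.0288, 0.1522]
ee_rot: [-3.14, 0.0, 1.586]
wrist_force: [0.2, -0.4, 0.4]
width: 0.0259
finger_force: 30.0
```

```bash
python3 -c "
from h import *
tray();plan([.415,-.288,.01],1.5708)"
```

```text
scene 505 ((0.44579094648361206, -0.2487516552209854), (0.1442335546016693, 0.17373214662075043), 0.4780865013599396)
side 498 ((0.4451073408126831, -0.24606484174728394), (0.13992749154567719, 0.17551268637180328), 0.2813681960105896)
turn [-0.001  0.     0.009] shift [-31.57 -11.4   14.24]
```

Emit:
{"name": "move_arm", "arguments": {"deltas": [0,0,0,-4.5,-1.6,0,1,0,0,0,-9,-3.2,0,1,0,0,0,-13.5,-4.9,0,1,0,0,0,-18,-6.5,1,1,0,0,0,-22.5,-8.1,3,1,0,0,0,-27,-9.8,6,1,0,0,0,-31.6,-11.4,9,1,0,0,0,-31.6,-11.4,11,1]}}

```text
time: 24.35
tool_pos: [0.4131, -0.2913, 0.0418]
ee_rot: [-3.142, 0.002, 1.573]
wrist_force: [0.2, 0.6, -0.1]
width: 0.0261
finger_force: 30.0
```

Emit:
{"name": "move_arm", "arguments": {"deltas": [0,0,0,0,0,1.5,1,0,0,0,0,0,3.0,1,0,0,0,0,0,3.2,1,0,0,0,0,0,3.2,0.2,0,0,0,0,0,3.2,0.2,0,0,0,0,0,3.2,0.2,0,0,0,0,0,0,0.2,0,0,0,0,0,-4.0,0.2]}}

```text
time: 25.15
tool_pos: [0.4135, -0.2864, 0.0817]
ee_rot: [-3.138, -0.003, 1.577]
wrist_force: [0.5, -0.8, -0.4]
width: 0.0378
finger_force: 0.0
```

```bash
python3 -c "
from h import *
plan([.5322,.081,.15],2.08);snap('wrist','w3.png')"
```

```text
turn [-0.002 -0.004 -0.503] shift [36.69 12.08 -6.77]
```

View pics/w3.png

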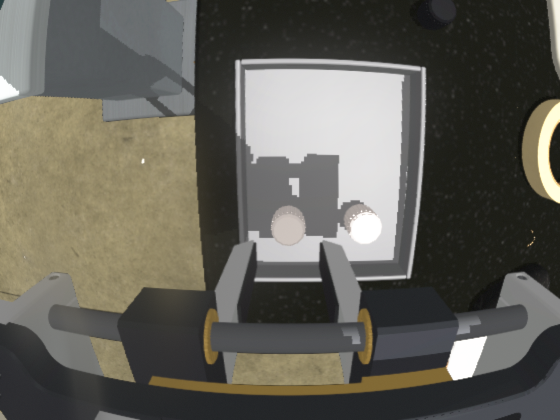

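Both caps stand in the tray at (288,226) and (365,224). On to cap 3.

Emit:
{"name": "move_arm", "arguments": {"deltas": [0,0,0,3,1,-4,0.2,0,0,-0.1,8,2.6,-6.8,0,0,0,-0.2,12.7,4.2,-6.8,-0.1,0,0,-0.3,17.4,5.7,-6.8,-0.1,0,0,-0.4,22.1,7.3,-6.8,-0.1,0,0,-0.5,26.8,8.8,-6.8,-0.1,0,0,-0.5,31.5,10.4,-6.8,-0.1,0,0,-0.5,36.2,12,-6.8,-0.1]}}

```text
time: 26.0
tool_pos: [0.5311, 0.0711, 0.1515]
ee_rot: [3.139, 0.001, 2.077]
wrist_force: [1.5, -0.4, 1.0]
width: 0.0518
finger_force: 0.0
```

```bash
python3 -c "
from h import *
s=snap('wrist');snap('wrist');s=snap('wrist');caps(s);plan([.5322,.081,.0545],2.08);tray();print(s['obs']['width'])"
```

```text
[330. 162.] 844 [0.5356 0.1314 0.0825] [0.5357 0.1313 0.0825] [0.026  0.0254 0.    ] 0.0821
[290. 213.] 824 [0.5294 0.0809 0.0825] [0.5295 0.081  0.0825] [0.026  0.0264 0.    ] 0.0819
[254. 261.] 61 [0.5237 0.0296 0.0825] [0.5237 0.0296 0.0825] [0.0072 0.0074 0.    ] 0.0784
turn [0.001 0.    0.003] shift [0.75 0.56 9.63]
scene 504 ((0.4458910822868347, -0.2495335340499878), (0.14304620027542114, 0.17192642390727997), 0.7755445837974548)
side 555 ((0.4454013705253601, -0.24723105132579803), (0.1399601697921753, 0.17565149068832397), 0.5703096389770508)
0.05193062103671588
```

Emit:
{"name": "move_arm", "arguments": {"deltas": [0,0,0,0.4,0.2,3,-0.1,0,0,0,0.8,0.4,6,-0.1,0,0,0,0.8,0.4,8.5,-0.1,0,0,0,0.8,0.4,9.6,-0.1,0,0,0,0.8,0.4,9.6,-0.1,0,0,0,0.8,0.4,9.6,-0.1]}}

```text
time: 26.85
tool_pos: [0.5309, 0.0769, 0.0556]
ee_rot: [3.14, 0.001, 2.075]
wrist_force: [-0.0, -0.0, -0.6]
width: 0.0522
finger_force: 0.0
```

```bash
python3 -c "
from h import *
s=snap('wrist');caps(s);plan([.5302,.0805,.054],2.08)"
```

```text
[416. 104.] 266 [0.5422 0.185  0.0825] [0.5414 0.1845 0.0825] [0.011  0.0112 0.    ] 0.0818
[352. 190.] 2115 [0.5352 0.1314 0.0825] [0.5351 0.1315 0.0825] [0.0266 0.0255 0.    ] 0.0821
[291. 267.] 1896 [0.5292 0.0818 0.0825] [0.5291 0.0818 0.0825] [0.0266 0.0281 0.    ] 0.082
[225. 259.] 322 [0.4973 0.0686 0.0825] [0.497  0.0691 0.0825] [0.0108 0.0139 0.    ] 0.0832
[350. 258.] 308 [0.5538 0.1    0.0825] [0.5536 0.1005 0.0825] [0.0158 0.0109 0.    ] 0.0831
turn [ 0.003  0.001 -0.004] shift [0.35 0.07 0.21]
```

Emit:
{"name": "move_arm", "arguments": {"deltas": [0,0,0,0.3,0,0.1,-0.1,0,0,0,0.3,0,0.1,1,0,0,0,0.3,0,0.1,1,0,0,0,0.3,0,0.1,1,0,0,0,0.3,0,0.1,1,0,0,0,0.3,0,0.1,1,0,0,0,0.3,0,0.1,1]}}

```text
time: 27.6
tool_pos: [0.5305, 0.0815, 0.0537]
ee_rot: [3.137, 0.0, 2.077]
wrist_force: [5.0, 1.5, -2.1]
width: 0.0258
finger_force: 30.0
```

Emit:
{"name": "move_arm", "arguments": {"deltas": [0,0,0.15,0,0,0,1,0,0,0.3,0,0,-0.03,1,0,0,0.45,0,0,-0.06,1,0,0,0.6,0,0,-0.09,1,0,0,0.75,0,0,-0.12,1,0,0,0.9,0,0,-0.15,1,0,0,1.05,0,0,-0.18,1,0,0,1.2,0,0,-0.21,1]}}

```text
time: 28.4
tool_pos: [0.5313, 0.0809, 0.0554]
ee_rot: [3.137, -0.005, 0.871]
wrist_force: [8.0, 0.3, -6.8]
width: 0.0258
finger_force: 30.0
```

Emit:
{"name": "move_arm", "arguments": {"deltas": [0,0,-0.15,0,0,0,1,0,0,-0.3,0,0,-0.03,1,0,0,-0.45,0,0,-0.06,1,0,0,-0.6,0,0,-0.09,1,0,0,-0.75,0,0,-0.12,1,0,0,-0.9,0,0,-0.15,1,0,0,-1.05,0,0,-0.18,1,0,0,-1.2,0,0,-0.21,1]}}

```text
time: 29.2
tool_pos: [0.5294, 0.0807, 0.057]
ee_rot: [3.14, 0.0, 2.082]
wrist_force: [1.7, 0.4, -3.5]
width: 0.0259
finger_force: 30.0
```

Emit:
{"name": "move_arm", "arguments": {"deltas": [0,0,0.15,0,0,0,1,0,0,0.3,0,0,-0.03,1,0,0,0.45,0,0,-0.06,1,0,0,0.6,0,0,-0.09,1,0,0,0.75,0,0,-0.12,1,0,0,0.9,0,0,-0.15,1,0,0,1.05,0,0,-0.18,1,0,0,1.2,0,0,-0.21,1]}}

```text
time: 30.0
tool_pos: [0.5308, 0.0808, 0.0591]
ee_rot: [3.138, -0.004, 0.871]
wrist_force: [7.6, 0.3, -6.3]
width: 0.0257
finger_force: 30.0
```

Emit:
{"name": "move_arm", "arguments": {"deltas": [0,0,-0.15,0,0,0,1,0,0,-0.3,0,0,-0.03,1,0,0,-0.45,0,0,-0.06,1,0,0,-0.6,0,0,-0.09,1,0,0,-0.75,0,0,-0.12,1,0,0,-0.9,0,0,-0.15,1,0,0,-1.05,0,0,-0.18,1,0,0,-1.2,0,0,-0.21,1]}}

```text
time: 30.8
tool_pos: [0.5288, 0.0807, 0.061]
ee_rot: [3.141, -0.001, 2.082]
wrist_force: [0.2, -0.4, -1.6]
width: 0.0258
finger_force: 30.0
```

```bash
python3 -c "
from h import *
tops(snap('wrist'))"
```

```text
wrist [435. 106.] 2219 [0.5404 0.1871 0.1112] top 0.115
wrist [346. 195.] 2169 [0.5331 0.1313 0.0819] top 0.0829
wrist [246. 280.] 1626 [0.5072 0.0799 0.1116] top 0.1379
wrist [287. 270.] 2392 [0.5263 0.0827 0.089 ] top 0.0902
wrist [329. 279.] 1557 [0.5388 0.0977 0.1104] top 0.1363
wrist [518. 323.] 4092 [0.5789 0.1381 0.1725] top 0.1819
wrist [ 65. 337.] 2795 [0.4573 0.0592 0.1724] top 0.18
wrist [467. 322.] 55 [0.5574 0.1286 0.1746] top 0.1756
wrist [271. 323.] 50 [0.5102 0.1028 0.1705] top 0.1716
wrist [454. 323.] 43 [0.5536 0.1265 0.1743] top 0.1755
wrist [246. 365.] 223 [0.516  0.0719 0.1564] top 0.1626
wrist [329. 365.] 220 [0.541  0.086  0.1559] top 0.1617
```

Emit:
{"name": "move_arm", "arguments": {"deltas": [0,0,0.15,0,0,0,1,0,0,0.3,0,0,-0.03,1,0,0,0.45,0,0,-0.06,1,0,0,0.6,0,0,-0.09,1,0,0,0.75,0,0,-0.12,1,0,0,0.9,0,0,-0.15,1,0,0,1.05,0,0,-0.18,1,0,0,1.2,0,0,-0.21,1]}}

```text
time: 31.65
tool_pos: [0.5306, 0.0804, 0.0632]
ee_rot: [3.138, -0.003, 0.869]
wrist_force: [6.6, -1.0, -7.8]
width: 0.0256
finger_force: 30.0
```

Emit:
{"name": "move_arm", "arguments": {"deltas": [0,0,-0.15,0,0,0,1,0,0,-0.3,0,0,-0.03,1,0,0,-0.45,0,0,-0.06,1,0,0,-0.6,0,0,-0.09,1,0,0,-0.75,0,0,-0.12,1,0,0,-0.9,0,0,-0.15,1,0,0,-1.05,0,0,-0.18,1,0,0,-1.2,0,0,-0.21,1]}}

```text
time: 32.45
tool_pos: [0.5286, 0.0806, 0.0651]
ee_rot: [3.141, -0.001, 2.08]
wrist_force: [2.7, 2.7, -5.5]
width: 0.026
finger_force: 30.0
```

Emit:
{"name": "move_arm", "arguments": {"deltas": [0,0,0.15,0,0,0,1,0,0,0.3,0,0,-0.03,1,0,0,0.45,0,0,-0.06,1,0,0,0.6,0,0,-0.09,1,0,0,0.75,0,0,-0.12,1,0,0,0.9,0,0,-0.15,1,0,0,1.05,0,0,-0.18,1,0,0,1.2,0,0,-0.21,1]}}

```text
time: 33.25
tool_pos: [0.5307, 0.0805, 0.0677]
ee_rot: [3.138, -0.003, 0.869]
wrist_force: [6.8, -0.1, -5.8]
width: 0.0263
finger_force: 30.0
```

Emit:
{"name": "move_arm", "arguments": {"deltas": [0,0,-0.15,0,0,0,1,0,0,-0.3,0,0,-0.03,1,0,0,-0.45,0,0,-0.06,1,0,0,-0.6,0,0,-0.09,1,0,0,-0.75,0,0,-0.12,1,0,0,-0.9,0,0,-0.15,1,0,0,-1.05,0,0,-0.18,1,0,0,-1.2,0,0,-0.21,1]}}

```text
time: 34.05
tool_pos: [0.5285, 0.0803, 0.0703]
ee_rot: [-3.141, 0.0, 2.08]
wrist_force: [0.5, -1.0, 0.2]
width: 0.0257
finger_force: 30.0
```

Emit:
{"name": "move_arm", "arguments": {"deltas": [0,0,0.15,0,0,0,1,0,0,0.3,0,0,-0.03,1,0,0,0.45,0,0,-0.06,1,0,0,0.6,0,0,-0.09,1,0,0,0.75,0,0,-0.12,1,0,0,0.9,0,0,-0.15,1,0,0,1.05,0,0,-0.18,1,0,0,1.2,0,0,-0.21,1]}}

```text
time: 34.85
tool_pos: [0.5296, 0.0808, 0.0726]
ee_rot: [3.14, -0.002, 0.868]
wrist_force: [2.5, 0.8, -2.0]
width: 0.0259
finger_force: 30.0
```

```bash
python3 -c "
from h import *
tops(snap('wrist'))"
```

```text
wrist [160.  92.] 1600 [0.5455 0.1882 0.1125] top 0.1152
wrist [193. 108.] 221 [0.5441 0.1813 0.0722] top 0.0808
wrist [241. 185.] 1897 [0.5377 0.1305 0.082 ] top 0.083
wrist [246. 279.] 1460 [0.5205 0.0995 0.1212] top 0.1477
wrist [287. 270.] 2334 [0.5301 0.0827 0.1005] top 0.1017
wrist [329. 279.] 1482 [0.5484 0.076  0.1215] top 0.1476
wrist [ 41. 312.] 2545 [0.4914 0.1512 0.1887] top 0.1964
wrist [503. 302.] 95 [0.5991 0.0515 0.1731] top 0.1759
wrist [ 72. 301.] 54 [0.4879 0.1457 0.173 ] top 0.1753
wrist [458. 331.] 755 [0.5801 0.0698 0.1873] top 0.1881
wrist [506. 349.] 1751 [0.5901 0.0414 0.1828] top 0.1909
wrist [320. 345.] 968 [0.5498 0.094  0.1869] top 0.1879
wrist [246. 365.] 153 [0.5155 0.0878 0.1673] top 0.1715
```

Cap 3 is free. I'll lift it and check the tray again.

Emit:
{"name": "move_arm", "arguments": {"deltas": [0,0,0,0,0,-2.5,1,0,0,0,0,0,-5.5,1,0,0,-0.15,0,0,-8,1,0,0,-0.3,0,0,-8,1,0,0,-0.45,0,0,-8,1,0,0,-0.6,0,0,-8,1,0,0,-0.7,0,0,-8,1]}}

```text
time: 35.6
tool_pos: [0.5281, 0.0803, 0.1522]
ee_rot: [-3.141, 0.0, 1.582]
wrist_force: [-0.5, 0.1, 0.2]
width: 0.0256
finger_force: 30.0
```

```bash
python3 -c "
from h import *
tray();plan([.475,-.208,.01],1.5708)"
```

```text
scene 496 ((0.4452645778656006, -0.24858061969280243), (0.141898050904274, 0.17442570626735687), 0.25285473465919495)
side 543 ((0.4455762505531311, -0.24692340195178986), (0.14076553285121918, 0.17452096939086914), 0.15651750564575195)
turn [-0.001  0.     0.006] shift [-28.79  -5.49  14.22]
```

Emit:
{"name": "move_arm", "arguments": {"deltas": [0,0,0,-4.5,-0.9,0,1,0,0,0,-9,-1.8,0,1,0,0,0,-13.5,-2.7,0,1,0,0,0,-18,-3.6,0,1,0,0,0,-22.5,-4.5,1,1,0,0,0,-27,-5.3,3,1,0,0,0,-28.8,-5.5,7,1,0,0,0,-28.8,-5.5,11,1]}}

```text
time: 36.5
tool_pos: [0.4753, -0.2114, 0.042]
ee_rot: [3.139, 0.002, 1.57]
wrist_force: [-0.3, 0.1, -0.6]
width: 0.0256
finger_force: 30.0
```

Emit:
{"name": "move_arm", "arguments": {"deltas": [0,0,0,0,0,1.5,1,0,0,0,0,0,3.0,1,0,0,0,0,0,3.2,1,0,0,0,0,0,3.2,0.2,0,0,0,0,0,3.2,0.2,0,0,0,0,0,3.2,0.2,0,0,0,0,0,0,0.2,0,0,0,0,0,-4.0,0.2]}}

```text
time: 37.3
tool_pos: [0.474, -0.2071, 0.0816]
ee_rot: [-3.138, -0.002, 1.577]
wrist_force: [0.0, 0.0, 0.2]
width: 0.0377
finger_force: 0.0
```

```bash
python3 -c "
from h import *
plan([.5362,.1308,.15],2.08)"
```

```text
turn [-0.003 -0.003 -0.503] shift [33.77  6.4  -6.79]
```

Emit:
{"name": "move_arm", "arguments": {"deltas": [0,0,0,3,0.6,-4,0.2,0,0,-0.1,7.5,1.4,-6.8,0,0,0,-0.2,12.3,2.3,-6.8,-0.1,0,0,-0.3,17.1,3.2,-6.8,-0.1,0,0,-0.4,21.9,4.1,-6.8,-0.1,0,0,-0.5,26.7,5,-6.8,-0.1,0,0,-0.5,31.5,5.9,-6.8,-0.1,0,0,-0.5,33.8,6.4,-6.8,-0.1]}}

```text
time: 38.1
tool_pos: [0.5375, 0.1344, 0.1514]
ee_rot: [3.139, -0.0, 2.08]
wrist_force: [0.6, -0.5, 0.0]
width: 0.0521
finger_force: 0.0
```

```bash
python3 -c "
from h import *
snap('wrist');snap('wrist');s=snap('wrist');caps(s);plan([.5362,.1308,.0545],2.08);tray();print(s['obs']['width'])"
```

```text
[284. 221.] 810 [0.5346 0.1321 0.0825] [0.5345 0.1319 0.0825] [0.0259 0.0271 0.    ] 0.082
turn [ 0.001  0.001 -0.   ] shift [-0.02 -0.16  9.64]
scene 505 ((0.4446027874946594, -0.24878884851932526), (0.14221513271331787, 0.17350783944129944), 0.6137024760246277)
side 559 ((0.4454995393753052, -0.24805837869644165), (0.1405218541622162, 0.17826291918754578), 0.8103407621383667)
0.05166452347096055
```

Emit:
{"name": "move_arm", "arguments": {"deltas": [0,0,0,0,-0.2,3,-0.1,0,0,0,0,-0.2,6,-0.1,0,0,0,0,-0.2,8.5,-0.1,0,0,0,0,-0.2,9.6,-0.1,0,0,0,0,-0.2,9.6,-0.1,0,0,0,0,-0.2,9.6,-0.1]}}

```text
time: 38.95
tool_pos: [0.5364, 0.1288, 0.0554]
ee_rot: [3.14, 0.001, 2.076]
wrist_force: [0.0, -0.8, 1.5]
width: 0.0517
finger_force: 0.0
```

```bash
python3 -c "
from h import *
s=snap('wrist');caps(s);plan([.5352,.1315,.054],2.08)"
```

```text
[349. 186.] 76 [0.5384 0.1849 0.0825] [0.5381 0.1845 0.0825] [0.0048 0.0064 0.    ] 0.0772
[289. 268.] 1878 [0.5341 0.1324 0.0825] [0.5341 0.1327 0.0825] [0.0269 0.028  0.    ] 0.082
[225. 259.] 329 [0.5027 0.1205 0.0825] [0.5026 0.1209 0.0825] [0.0105 0.0142 0.    ] 0.0834
[350. 259.] 320 [0.5595 0.1518 0.0825] [0.5591 0.1523 0.0825] [0.0169 0.0114 0.    ] 0.0833
turn [ 0.003  0.001 -0.004] shift [ 0.29 -0.03  0.2 ]
```

Emit:
{"name": "move_arm", "arguments": {"deltas": [0,0,0,0.3,-0.1,0.1,-0.1,0,0,0,0.3,-0.1,0.1,1,0,0,0,0.3,-0.1,0.1,1,0,0,0,0.3,-0.1,0.1,1,0,0,0,0.3,-0.1,0.1,1,0,0,0,0.3,-0.1,0.1,1,0,0,0,0.3,-0.1,0.1,1]}}

```text
time: 39.7
tool_pos: [0.5348, 0.1327, 0.0536]
ee_rot: [3.137, -0.0, 2.077]
wrist_force: [4.2, 3.0, -0.9]
width: 0.0259
finger_force: 30.0
```

Emit:
{"name": "move_arm", "arguments": {"deltas": [0,0,0.15,0,0,0,1,0,0,0.3,0,0,-0.03,1,0,0,0.45,0,0,-0.06,1,0,0,0.6,0,0,-0.09,1,0,0,0.75,0,0,-0.12,1,0,0,0.9,0,0,-0.15,1,0,0,1.05,0,0,-0.18,1,0,0,1.2,0,0,-0.21,1]}}

```text
time: 40.5
tool_pos: [0.5358, 0.1319, 0.0554]
ee_rot: [3.137, -0.004, 0.871]
wrist_force: [6.7, 0.1, -4.4]
width: 0.0256
finger_force: 30.0
```

Emit:
{"name": "move_arm", "arguments": {"deltas": [0,0,-0.15,0,0,0,1,0,0,-0.3,0,0,-0.03,1,0,0,-0.45,0,0,-0.06,1,0,0,-0.6,0,0,-0.09,1,0,0,-0.75,0,0,-0.12,1,0,0,-0.9,0,0,-0.15,1,0,0,-1.05,0,0,-0.18,1,0,0,-1.2,0,0,-0.21,1]}}

```text
time: 41.3
tool_pos: [0.5325, 0.1324, 0.0565]
ee_rot: [-3.141, -0.002, 2.083]
wrist_force: [0.1, 2.5, -2.9]
width: 0.0254
finger_force: 30.0
```

Emit:
{"name": "move_arm", "arguments": {"deltas": [0,0,0.15,0,0,0,1,0,0,0.3,0,0,-0.03,1,0,0,0.45,0,0,-0.06,1,0,0,0.6,0,0,-0.09,1,0,0,0.75,0,0,-0.12,1,0,0,0.9,0,0,-0.15,1,0,0,1.05,0,0,-0.18,1,0,0,1.2,0,0,-0.21,1]}}

```text
time: 42.1
tool_pos: [0.5347, 0.132, 0.0588]
ee_rot: [3.139, -0.003, 0.871]
wrist_force: [6.4, 1.4, -4.9]
width: 0.0256
finger_force: 30.0
```

Emit:
{"name": "move_arm", "arguments": {"deltas": [0,0,-0.15,0,0,0,1,0,0,-0.3,0,0,-0.03,1,0,0,-0.45,0,0,-0.06,1,0,0,-0.6,0,0,-0.09,1,0,0,-0.75,0,0,-0.12,1,0,0,-0.9,0,0,-0.15,1,0,0,-1.05,0,0,-0.18,1,0,0,-1.2,0,0,-0.21,1]}}

```text
time: 42.9
tool_pos: [0.5316, 0.1323, 0.0604]
ee_rot: [-3.139, -0.003, 2.083]
wrist_force: [-1.7, 3.2, -1.8]
width: 0.0255
finger_force: 30.0
```

```bash
python3 -c "
from h import *
tops(snap('wrist'))"
```

```text
wrist [369. 195.] 2109 [0.5359 0.1906 0.1123] top 0.1151
wrist [267. 320.] 5078 [0.513  0.149  0.1724] top 0.1756
wrist [329. 280.] 1606 [0.5417 0.1492 0.1101] top 0.136
wrist [287. 272.] 2419 [0.5294 0.1337 0.0885] top 0.0897
wrist [ 70. 326.] 5588 [0.4611 0.1218 0.1745] top 0.1808
wrist [493. 326.] 6897 [0.5789 0.1819 0.1747] top 0.1817
wrist [273. 323.] 78 [0.5149 0.1545 0.1702] top 0.171
```

Emit:
{"name": "move_arm", "arguments": {"deltas": [0,0,0.15,0,0,0,1,0,0,0.3,0,0,-0.03,1,0,0,0.45,0,0,-0.06,1,0,0,0.6,0,0,-0.09,1,0,0,0.75,0,0,-0.12,1,0,0,0.9,0,0,-0.15,1,0,0,1.05,0,0,-0.18,1,0,0,1.2,0,0,-0.21,1]}}

```text
time: 43.75
tool_pos: [0.5344, 0.1318, 0.0628]
ee_rot: [3.14, -0.002, 0.869]
wrist_force: [4.6, 1.2, -7.0]
width: 0.0258
finger_force: 30.0
```

Emit:
{"name": "move_arm", "arguments": {"deltas": [0,0,-0.15,0,0,0,1,0,0,-0.3,0,0,-0.03,1,0,0,-0.45,0,0,-0.06,1,0,0,-0.6,0,0,-0.09,1,0,0,-0.75,0,0,-0.12,1,0,0,-0.9,0,0,-0.15,1,0,0,-1.05,0,0,-0.18,1,0,0,-1.2,0,0,-0.21,1]}}

```text
time: 44.55
tool_pos: [0.5316, 0.1322, 0.0646]
ee_rot: [-3.138, -0.003, 2.08]
wrist_force: [-3.9, 3.0, -0.2]
width: 0.0256
finger_force: 30.0
```

Emit:
{"name": "move_arm", "arguments": {"deltas": [0,0,0.15,0,0,0,1,0,0,0.3,0,0,-0.03,1,0,0,0.45,0,0,-0.06,1,0,0,0.6,0,0,-0.09,1,0,0,0.75,0,0,-0.12,1,0,0,0.9,0,0,-0.15,1,0,0,1.05,0,0,-0.18,1,0,0,1.2,0,0,-0.21,1]}}

```text
time: 45.35
tool_pos: [0.5342, 0.1319, 0.0671]
ee_rot: [3.14, -0.002, 0.869]
wrist_force: [4.4, 0.0, -6.0]
width: 0.0261
finger_force: 30.0
```

Emit:
{"name": "move_arm", "arguments": {"deltas": [0,0,-0.15,0,0,0,1,0,0,-0.3,0,0,-0.03,1,0,0,-0.45,0,0,-0.06,1,0,0,-0.6,0,0,-0.09,1,0,0,-0.75,0,0,-0.12,1,0,0,-0.9,0,0,-0.15,1,0,0,-1.05,0,0,-0.18,1,0,0,-1.2,0,0,-0.21,1]}}

```text
time: 46.15
tool_pos: [0.5331, 0.132, 0.0705]
ee_rot: [3.141, -0.001, 2.081]
wrist_force: [-0.7, 0.7, 0.9]
width: 0.0254
finger_force: 30.0
```

Emit:
{"name": "move_arm", "arguments": {"deltas": [0,0,0.15,0,0,0,1,0,0,0.3,0,0,-0.03,1,0,0,0.45,0,0,-0.06,1,0,0,0.6,0,0,-0.09,1,0,0,0.75,0,0,-0.12,1,0,0,0.9,0,0,-0.15,1,0,0,1.05,0,0,-0.18,1,0,0,1.2,0,0,-0.21,1]}}

```text
time: 46.95
tool_pos: [0.5332, 0.1313, 0.0722]
ee_rot: [3.141, 0.001, 0.868]
wrist_force: [-0.1, -0.5, 0.9]
width: 0.0254
finger_force: 30.0
```

```bash
python3 -c "
from h import *
tops(snap('wrist'))"
```

```text
wrist [217. 183.] 1780 [0.5411 0.1902 0.1124] top 0.1152
wrist [247. 279.] 1493 [0.5243 0.15   0.1212] top 0.147
wrist [329. 279.] 1511 [0.5521 0.1265 0.1213] top 0.1469
wrist [287. 271.] 2336 [0.5331 0.1326 0.1002] top 0.1014
wrist [ 53. 322.] 4138 [0.4933 0.1985 0.1845] top 0.1948
wrist [458. 330.] 861 [0.5842 0.1206 0.1867] top 0.1876
wrist [320. 345.] 995 [0.5536 0.145  0.1862] top 0.1874
wrist [501. 352.] 1544 [0.5929 0.0907 0.1806] top 0.1887
wrist [246. 365.] 181 [0.5196 0.1384 0.1669] top 0.1717
```

Emit:
{"name": "move_arm", "arguments": {"deltas": [0,0,0,0,0,-2.5,1,0,0,0,0,0,-5.5,1,0,0,-0.15,0,0,-8,1,0,0,-0.3,0,0,-8,1,0,0,-0.45,0,0,-8,1,0,0,-0.6,0,0,-8,1,0,0,-0.7,0,0,-8,1]}}

```text
time: 47.7
tool_pos: [0.5331, 0.1313, 0.1522]
ee_rot: [-3.141, 0.001, 1.582]
wrist_force: [0.3, 0.7, 0.2]
width: 0.0254
finger_force: 30.0
```

```bash
python3 -c "
from h import *
tray();plan([.415,-.208,.01],1.5708)"
```

```text
scene 501 ((0.44549116492271423, -0.24864783883094788), (0.1428491771221161, 0.17342509329319), 0.4721401333808899)
side 548 ((0.4453856945037842, -0.24559874832630157), (0.14006736874580383, 0.17629122734069824), 0.19602477550506592)
turn [-0.     0.     0.006] shift [-33.86 -12.01  14.23]
```

Emit:
{"name": "move_arm", "arguments": {"deltas": [0,0,0,-4.5,-1.6,0,1,0,0,0,-9,-3.2,0,1,0,0,0,-13.5,-4.8,0,1,0,0,0,-18,-6.4,0,1,0,0,0,-22.5,-8,0,1,0,0,0,-27,-9.6,0,1,0,0,0,-31.5,-11.2,0,1,0,0,0,-33.9,-12,3,1]}}

```text
time: 48.6
tool_pos: [0.4165, -0.2131, 0.1264]
ee_rot: [3.133, 0.007, 1.571]
wrist_force: [1.4, 0.1, -0.1]
width: 0.0255
finger_force: 30.0
```

```bash
python3 -c "
from h import *
plan([.415,-.208,.01],1.5708)"
```

```text
turn [0.008 0.007 0.001] shift [ 0.59 -0.25 11.63]
```

Emit:
{"name": "move_arm", "arguments": {"deltas": [0,0,0,0,0,4,1,0,0,0,0,0,8,1,0,0,0,0,0,10.5,1,0,0,0,0,0,11.3,1,0,0,0,0,0,11.3,1,0,0,0,0,0,11.3,0.2,0,0,0,0,0,11.3,0.2,0,0,0,0,0,11.3,0.2]}}

```text
time: 49.4
tool_pos: [0.4165, -0.2088, 0.0108]
ee_rot: [3.139, 0.002, 1.577]
wrist_force: [-0.6, -0.4, -0.9]
width: 0.0377
finger_force: 0.0
```

Emit:
{"name": "move_arm", "arguments": {"deltas": [0,0,0,0,0,-4,0.2,0,0,0,0,0,-8,0.2,0,0,0,0,0,-12,0.5,0,0,0,0,0,-14,1,0,0,0,0,0,-14,1,0,0,0,0,0,-14,1]}}

```text
time: 50.0
tool_pos: [0.4153, -0.2081, 0.1492]
ee_rot: [3.141, 0.0, 1.577]
wrist_force: [-0.0, 1.1, 0.5]
width: 0.0089
finger_force: 0.0
```

```bash
python3 -c "
from h import *
s=snap('wrist','w4.png');tops(snap('side'));P=cloud(snap('scene'))
m=(P[...,2]>.09)&(P[...,2]<.13)&(abs(P[...,0]-.54)<.04)&(abs(P[...,1]-.19)<.04);print(np.nanmedian(P[m],0),m.sum())
plan([.5372,.17,.2],1.46)"
```

```text
side [242. 269.] 84 [0.5357 0.1949 0.1119] top 0.1151
[0.53538469 0.18263792 0.1077421 ] 35
turn [-0.003 -0.002  0.117] shift [37.68 12.51 -5.26]
```

View pics/w4.png

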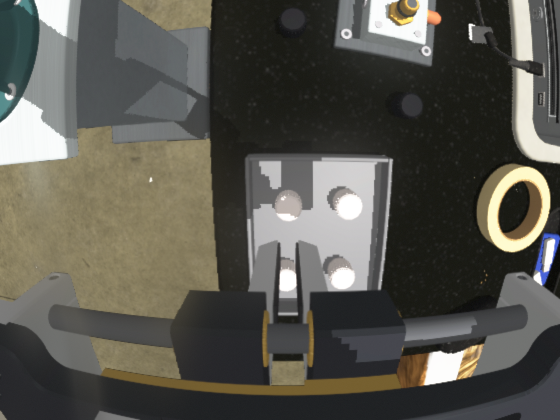

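All four caps stand in the tray at (288,206), (347,204), (288,277) and (341,273). The visible nipple is bare. Next is the lever.

Emit:
{"name": "move_arm", "arguments": {"deltas": [0,0,0.05,4.6,1.5,-1,1,0,0,0.1,9.2,3,-2,1,0,0,0.12,13.8,4.6,-2,1,0,0,0.12,18.4,6.1,-2,1,0,0,0.12,23,7.6,-2,1,0,0,0.12,27.6,9.2,-2,1,0,0,0.12,32.2,10.7,-2,1,0,0,0.12,36.4,12.2,-2,1]}}

```text
time: 50.95
tool_pos: [0.5344, 0.1588, 0.167]
ee_rot: [-3.138, 0.001, 1.458]
wrist_force: [0.4, -1.0, 0.3]
width: 0.0005
finger_force: 0.0
```

```bash
python3 -c "
from h import *
snap('wrist');snap('wrist');s=snap('wrist','w5.png');tops(s,.045);plan([.535,.162,.078],1.46);print(s['obs']['width'])"
```

```text
wrist [286. 187.] 776 [0.5356 0.1907 0.1118] top 0.1152
wrist [288. 238.] 2336 [0.5344 0.1498 0.0465] top 0.1935
turn [-0.004  0.001  0.001] shift [0.36 0.08 8.85]
0.00020460878430295163
```

View pics/w5.png

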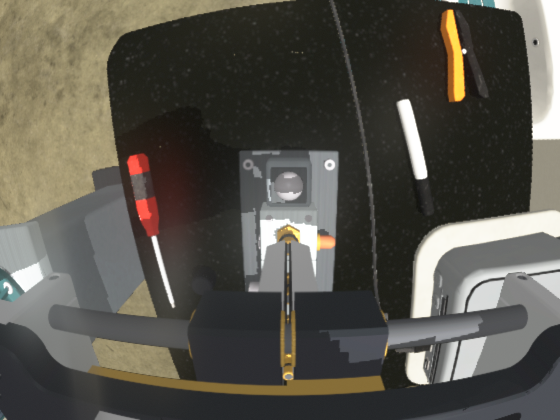

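The ball at (288,187) is straight ahead of the closed fingers. I'll go down between nipple 4 and the ball, then push outward.

Emit:
{"name": "move_arm", "arguments": {"deltas": [0,0,0,0.2,0.1,3,1,0,0,0,0.2,0.1,6,1,0,0,0,0.2,0.1,8.3,1,0,0,0,0.2,0.1,8.8,1,0,0,0,0.2,0.1,8.8,1,0,0,0,0.2,0.1,8.8,1]}}

```text
time: 51.7
tool_pos: [0.537, 0.1579, 0.0823]
ee_rot: [3.14, -0.0, 1.456]
wrist_force: [0.5, 0.2, -1.0]
width: 0.0001
finger_force: 0.0
```

Emit:
{"name": "move_arm", "arguments": {"deltas": [0,0,0,0.6,0,0,1,0,0,0,1.2,0,0,1,0,0,0,1.8,0,0,1,0,0,0,2.3,0,0,1,0,0,0,2.8,0,0,1,0,0,0,3.3,0,0,1,0,0,0,3.3,0,0,1,0,0,0,3.3,0,0,1]}}

```text
time: 52.5
tool_pos: [0.5396, 0.1916, 0.0811]
ee_rot: [-3.141, -0.0, 1.457]
wrist_force: [-2.3, -2.7, 2.0]
width: 0.0007
finger_force: 1.2
```

```bash
python3 -c "
from h import *
s=snap('wrist','w6.png');tops(s,.06)"
```

```text
wrist [286. 255.] 3638 [0.54   0.2017 0.1055] top 0.1383
wrist [288. 285.] 89 [0.5391 0.1988 0.1275] top 0.1391
wrist [ 92. 324.] 6945 [0.4744 0.2227 0.1944] top 0.1968
wrist [440. 329.] 2793 [0.5823 0.213  0.1952] top 0.1964
wrist [288. 339.] 168 [0.5416 0.2176 0.1951] top 0.1965
```

View pics/w6.png

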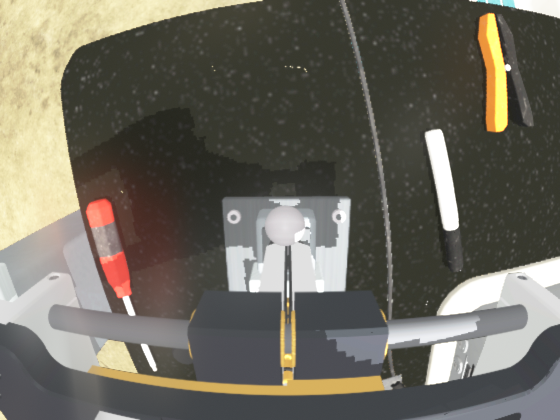

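The fingers are pressing on the ball at (286,225) with about 3 N, so I'll keep pushing.

Emit:
{"name": "move_arm", "arguments": {"deltas": [0,0,0,0.4,0,0.1,1,0,0,0,0.8,0,0.2,1,0,0,0,1.2,0,0.3,1,0,0,0,1.5,0,0.3,1,0,0,0,1.8,0,0.3,1,0,0,0,1.8,0,0.3,1]}}

```text
time: 53.15
tool_pos: [0.542, 0.2064, 0.0775]
ee_rot: [-3.141, 0.006, 1.456]
wrist_force: [-0.5, -8.9, -0.7]
width: 0.0005
finger_force: 4.8
```

```bash
cat >> h.py <<'E'
def ball():
    for n in('side','wrist'):
        s=snap(n); P=cloud(s); im=s['image'].astype(int)
        m=(P[...,2]>.06)&(P[...,2]<.125)&(abs(P[...,0]-.537)<.02)&(P[...,1]>.17)&(P[...,1]<.26)&(im.min(2)>60)
        q=P[m]; print(n,m.sum(),np.nanmedian(q,0).round(4),'max',np.nanpercentile(q,97,axis=0).round(4))
E
python3 -c "
from h import *
ball()"
```

```text
side 342 [0.5368 0.2157 0.0938] max [0.5535 0.2361 0.1233]
wrist 2866 [0.5415 0.2167 0.0925] max [0.5529 0.2357 0.1239]
```

Emit:
{"name": "move_arm", "arguments": {"deltas": [0,0,0,0.3,0,0,1,0,0,0,0.5,0,0,1,0,0,0,0.5,0,0,1,0,0,0,0.5,0,0,1]}}

```text
time: 53.65
tool_pos: [0.5423, 0.2103, 0.0774]
ee_rot: [-3.141, 0.008, 1.456]
wrist_force: [-1.6, -11.6, 1.2]
width: 0.0004
finger_force: 5.7
```

Run:
```python
from h import *
ball(); s=snap('wrist','w7.png'); P=cloud(s)
for v in range(170,250,6): print(v,P[v,287].round(3),s['image'][v,287])
cv2.imwrite('pics/s7.png',cv2.resize(snap('side')['image'][220:330,180:330,::-1],(750,550)))
```

```text
side 346 [0.5374 0.2197 0.0943] max [0.5537 0.2398 0.1231]
wrist 2869 [0.5419 0.2207 0.0925] max [0.5534 0.2396 0.1237]
170 [ 0.545  0.249 -0.   ] [49 49 42]
176 [ 0.545  0.244 -0.   ] [47 46 41]
182 [ 0.544  0.239 -0.001] [60 60 53]
188 [ 0.543  0.234 -0.   ] [63 64 56]
194 [ 0.543  0.229 -0.001] [68 68 61]
200 [0.542 0.224 0.   ] [67 67 60]
206 [ 0.542  0.219 -0.   ] [91 90 87]
212 [0.544 0.239 0.087] [204 201 202]
218 [0.544 0.237 0.089] [217 213 216]
224 [0.544 0.234 0.09 ] [218 215 218]
230 [0.543 0.231 0.092] [225 223 224]
236 [0.543 0.228 0.093] [220 218 219]
242 [0.542 0.223 0.09 ] [211 207 210]
248 [0.542 0.218 0.086] [128 129 130]
```

View pics/s7.png

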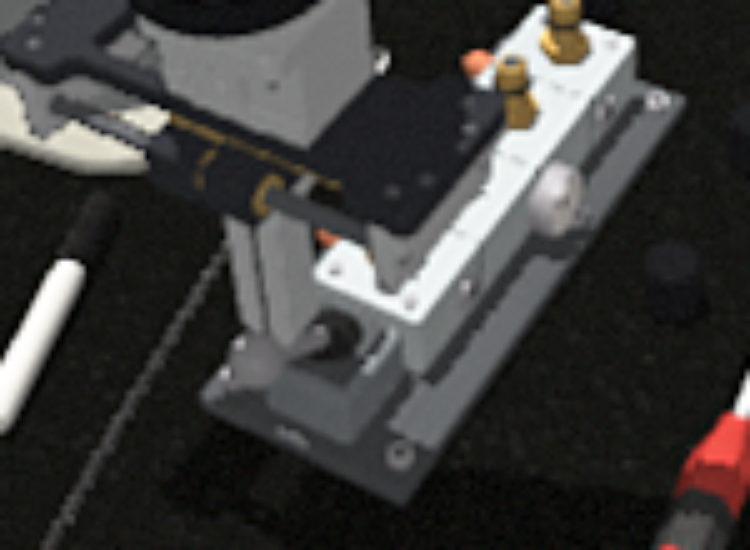

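The side crop shows the ball at (255,360) fully down. Its top is at 0.093 m, so its centre is at 0.082 m, which is the stop, and the manifold is flat. I'll back off slowly so the lever returns.

Emit:
{"name": "move_arm", "arguments": {"deltas": [0,0,0,-1,0,0,1,0,0,0,-2,0,0,1,0,0,0,-3,0,0,1,0,0,0,-4,0,0,1,0,0,0,-5.2,0,0,1,0,0,0,-5.2,0,0,1,0,0,0,-5.2,0,-3,1,0,0,0,-5.2,0,-7,1]}}

```text
time: 54.65
tool_pos: [0.5346, 0.1622, 0.1454]
ee_rot: [-3.134, 0.001, 1.457]
wrist_force: [0.5, 0.7, 0.5]
width: 0.0006
finger_force: 0.0
```

Emit:
{"name": "move_arm", "arguments": {"deltas": [0,0,0,0,0,-4,1,0,0,0,0,0,-8,1,0,0,0,0,0,-10,1,0,0,0,0,0,-10,1]}}

```text
time: 55.05
tool_pos: [0.5384, 0.1631, 0.2523]
ee_rot: [3.134, -0.003, 1.457]
wrist_force: [0.5, -0.7, -0.3]
width: 0.0007
finger_force: 0.0
```

Run:
```python
from h import *
s=snap('wrist'); tops(s,.09,.125); tray()
a=snap('side')['image'][110:360,100:430,::-1]; b=snap('scene')['image'][220:320,230:370,::-1]
cv2.imwrite('pics/end.png',np.hstack([cv2.resize(a,(440,400)),cv2.resize(b,(360,400))]))
```

```text
scene 522 ((0.4452696442604065, -0.24897998571395874), (0.14188775420188904, 0.17365005612373352), 0.3761882185935974)
side 552 ((0.4455041289329529, -0.24761158227920532), (0.13968633115291595, 0.17644917964935303), 0.5181106925010681)
```

View pics/end.png

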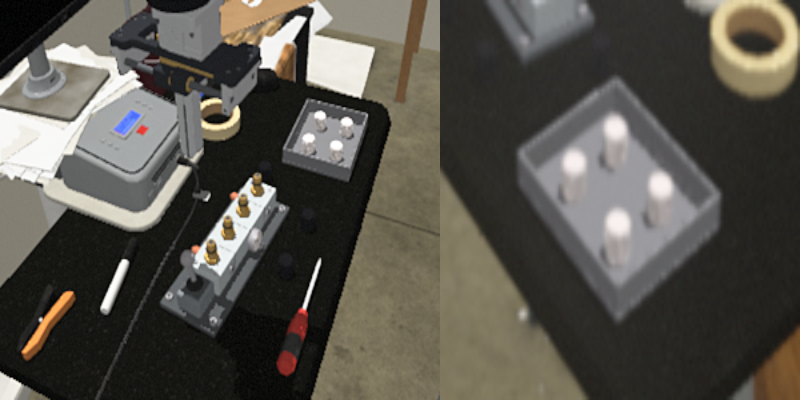

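All four nipples are bare, all four caps are in the tray, and the lever ball is back up at (187,258). I'll confirm the ball height and hand in.

Run:
```python
from h import *
P=cloud(snap('side')); m=(P[...,2]>.06)&(P[...,2]<.13)&(abs(P[...,0]-.54)<.03)&(P[...,1]>.17)&(P[...,1]<.27)
q=P[m]; t=np.nanpercentile(q[:,2],97); print(m.sum(),t,np.nanmedian(q,0))
if t>.112: print(robot.close_job())
```

```text
132 0.11559230158452839 [0.53520789 0.19636189 0.10832457]
the job is handed in; nothing more can be done
None
```

The job is handed in: all four caps are in the tray, the lever was swung to its stop and sprang back, the manifold stands flat, and I moved none of the bystanders; the hand-in returned no verdict.

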